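Square a lens stand to the model eye with a straightedge

TASK

Lay the straightedge flat on the desk and flush against the front edge of the model-eye station's base plate, so that it runs past both corners of the plate. Then, with the straightedge in place as the spacer, slide the lens stand up until the front of its base is flush against the straightedge and the lens is centred straight in front of the eye. Do not touch the lens or the model eye, keep the stand flat on the desk, and leave the other things where they are.

Things in the scene. Friction and masses are not known exactly. Their poses are not given: they have to be found in the camera images.
- eye_station: the practice-eye station, screwed to the desk at the robot's right: a black base plate 140 x 140 mm, 12 mm thick, with a post carrying the model eye. Origin at the centre of the plate's underside, on the desk. Its -x axis points the way the eye looks, out over the plate's straight front edge, which lies at x = -70 mm and runs along y from -70 to +70 mm. A white centre line lies at y = 0, under the eye.
- model_eye: the model eye in its black holder, 42 mm across, on the station's centre line, fixed; origin 75 mm above the desk over the plate's centre; the pupil faces the station's -x and lies 22 mm behind the plate's front edge; a brass screw on top reaches 106 mm above the desk
- straightedge_mid (a point): middle of the loose aluminium straightedge, a flat bar 260 mm long (its y axis), 40 mm wide (its x axis), 10 mm thick (z), about 0.3 kg, with tick marks along one long side (either long side may go against the plate); it lies flat on the desk in front of the station. This point is its centre, half-way up, 5 mm over the desk. It slides freely on the desk when pushed
- stand_mid (a point): middle of the loose lens stand's blue base, a flat block 100 mm long (x), 130 mm wide (y), 18 mm thick, about 0.65 kg in all. This point is the base's centre, half-way up, 9 mm over the desk; +x points to its front, the end with the lens. Front edge at x = +50 mm, back edge at -50, sides at y = -65 and +65 mm. It starts left of the straightedge, front roughly towards the station, and slides when pushed
- lens_centre (a point): centre of the condensing lens, 75 mm above the desk, over the stand's centre line, 35 mm ahead of the middle of the base (15 mm behind the base's front edge); axes as the stand's
- condensing_lens: the condensing lens in its black rim, 54 mm across and 12 mm thick, standing upright across the stand's x axis on a short post; top of the rim 102 mm above the desk; origin at the lens centre; rigid on the stand
- lens_case: bystander: round black lens case, 62 mm across, 27 mm high, beside the eye station; origin at the centre of its underside
- drop_bottle: bystander: small white eye-drop bottle with green label, 28 mm across, 62 mm high, standing on the far side of the work; origin at the centre of its underside
- penlight: bystander: steel penlight with black nose, about 145 x 16 x 20 mm, lying on the robot's side of the work; origin under the middle of its barrel
- occluder: bystander: black eye occluder, a 54 mm disc with a flat handle, 158 mm long, 6 mm thick, lying to the robot's left; origin 18 mm from the disc's centre on the handle side
- lens_spray: bystander: clear and blue lens-cleaning spray bottle with white head, 44 mm across, 124 mm high, standing to the robot's left; origin at the centre of its underside
Not all that is in view belongs to the job. Several things look just like the eye_station: the one meant starts farthest to the robot's left.

How it is judged:
By the outcome, as a careful person would: the job done as asked, in the order asked, and still so for the second after the job is handed in, with the robot touching nothing.
It also fails if it takes over 72 s, if anything falls off the work surface, if the arm or the gripper's body presses on something with over 40 N, if the wrist force passes 120 N, or if a joint passes its speed limit or range.

ROBOT

A 6-joint arm with a two-finger parallel gripper is mounted at the origin on the work surface. World frame = base frame: x ahead of the robot, y to its left, z up, the work surface at z = 0. Lengths are in m, angles in rad, forces in N, time in s.
With the tool pointing down it reaches from about 0.425 to 0.95 m from the base axis. Payload 3.5 kg.
Tool frame: the origin (TCP) lies on the centre line of the jaws, within the pads' length; the fingertips stand 25 mm ahead of it and the grasp point (between the pads) lies 6 mm ahead of it; y points along the fingers, z is the direction in which the jaws open and shut, and the axes are right-handed (so a half turn about y gives the same grasp; the last joint's range is limited). The gripper opens to 85 mm and grips with 20 to 120 N. Pads are 22 mm wide; open, the fingers measure 114 mm over their backs; the gripper's body (76 mm by 85 mm) begins 54 mm behind the grasp point. The pads swing forward as they close: fully open they stand 13 mm farther back than shut.
Start: joints at [1.081, 0.286, 1.577, -0, 1.279, -0.15], TCP at [0.225, 0.636, 0.256] pointing down, gripper open.
Joint ranges: [-2.77, 2.77], [-0.9, 2.22], [0.21, 2.48], [-1.53, 4.67], [0.24, 2.81], [-2.84, 2.84]. Speed limits (rad/s): [2.79, 2.79, 3.14, 3.14, 3.14, 3.14].

INTERFACE

Orientations are given as a unit quaternion [x, y, z, w].
In Python, from plant import ctrl gives the robot as it stands.
- The arm moves only by the tool arm_command, never from a script. Its argument "steps" is a list of rows, each an object with "hand": the opening, from 0 (shut) to 1 (fully open); "travel": the shift along the tool's x, y, z in units of 0.3 m (1.0 is 0.3 m), a list of three; "rotation": the turn, a rotation vector about the tool's x, y, z in units of 30 degrees (1.0 is 30 degrees), a list of three. A call has 1 to 20 rows; each row shifts and turns the pose as measured when the row begins, along the tool's axes as they then stand; what a row does not reach is not made up. A row lasts 1/8 s, in which the tool goes at most 62.5 mm and 10.7 degrees, less where a joint would pass 70% of its speed; a pose out of reach is approached as far as the arm can. A call with a number of a shift or a turn outside -1 to 1 is refused whole. A call with a gripper value outside its range is refused whole. The fingers move at their own pace and stop on an object; "grip_force" is the grip in N (left out, the last holds). Time passes only in rows, so rows that do not move let the fingers close. It gives the time, the measured TCP pose, the force and the opening at its end, in the units of the state.
- ctrl.get_state(): the state, without advancing time (a new reading comes with each control period).
- ctrl.read_camera(name): name is "scene" or "top"; returns (picture, depth): 384x512x3 uint8, blue, green, red; 384x512 float32, m along the optical axis (not along the pixel's ray), 0 where there is no reading.
- ctrl.camera_params(name): a dict with "fx", "fy", "cx", "cy" (pixels), "extrinsics" (4x4, takes a point from camera to world coordinates). Camera axes: x right, y down, z forward; pixel columns grow to the right and rows downward; lengths in m; the calibration is good to about 2 mm. A picture is of the moment at which its call begins. camera_params takes no time and is no camera call.
- ctrl.sign_off(): hands the job in, once; it reports no verdict.
Trained networks look in the newest picture that a camera, given by its name, has taken for a name from the list of things; names that differ only in an ending like _2 or _b are one class to them, and where a whole thing is asked for, a point or a joint stands for the part that bears it (a point fixed in the world has none). Each returns a list of dicts, best first, with "score" (0 to 1); they miss things now and then, are a little off and sometimes report something else, mostly with a low value. They report only what shows in the picture. A call takes as long as a camera call. They do not tell look-alikes from the thing itself.
- ctrl.masks_of(camera, thing): "region" (384x512 bool, what is visible of it) and "at" ([column, row] in pixels, amid what is visible of it).
The state is a dict: "time": time; "qpos": joint angles; "dq": joint speeds; "joint_efforts": joint torques, N m; "eef_pos": TCP position; "tcp_rot": TCP orientation; "contact_force": force on the tool from outside, world axes, zero at the start; "wrist_torque": the same for the moment, N m; "opening": opening from 0.0 (shut) to 1.0 (fully open).
Only numpy, scipy, OpenCV 4.12 (cv2) and the standard library are available. Lean on these libraries where they do the work, as an engineer would, in place of code of your own. Each camera call takes 0.05 s, during which the arm holds its last target.

## Working session

There is one attempt and no reset: what is moved stays moved. The work goes in short steps, Python scripts to look and compute and a tool call to move; the robot and the scene stay as the last step left them, time stands still between calls to the robot, and variables do not carry over. Pictures are saved under pics/ and viewed, and the job is handed in when it is done.

Besides the shell and the picture viewer there is one more tool, called as a command line: name --argument value ..., lists and objects as JSON in quotes. arm_command: Moves the arm, as the interface text tells. Shifts and turns lie within -1 to 1; 1 stands for 0.3 m of shift or 30 degrees of turn. Its arguments: {"type":"object","properties":{"steps":{"type":"array","items":{"type":"object","properties":{"hand":{"type":"number"},"travel":{"type":"array","items":{"type":"number","minimum":-1,"maximum":1}},"rotation":{"type":"array","items":{"type":"number","minimum":-1,"maximum":1}}}}},"grip_force":{"type":"number"}},"required":["steps"]}

```bash
mkdir -p pics; ls; python3 - <<'E'
from plant import ctrl
import cv2,numpy as np
s=ctrl.get_state();print({k:np.round(v,3) for k,v in s.items()})
for n in ("scene","top"):
    p,d=ctrl.read_camera(n);cv2.imwrite(f"pics/{n}0.png",p);np.save(f"{n}0.npy",d)
    c=ctrl.camera_params(n);print(n,c)
E
```

```text
pics
{'time': np.float64(0.0), 'qpos': array([ 1.081,  0.287,  1.578, -0.   ,  1.279, -0.15 ]), 'dq': array([ 0.001, -0.002, -0.001, -0.   , -0.002,  0.001]), 'joint_efforts': array([ 1.0000e-03, -4.0599e+01, -2.9262e+01, -0.0000e+00,  6.0000e-03,
       -0.0000e+00]), 'eef_pos': array([0.225, 0.636, 0.255]), 'tcp_rot': array([ 0.698, -0.12 ,  0.119, -0.696]), 'contact_force': array([ 0.374, -0.027,  0.425]), 'wrist_torque': array([-0.048, -0.013,  0.008]), 'opening': np.float64(1.0)}
scene {'fx': 439.5569916769548, 'fy': 439.5569916769548, 'cx': 262.3144004166403, 'cy': 187.8209562781868, 'extrinsics': array([[ 0.58202195,  0.51374003, -0.63033454,  1.32680473],
       [ 0.81317147, -0.36616492,  0.45241066, -0.52410721],
       [ 0.00161508, -0.775883  , -0.63087476,  0.90150816],
       [ 0.        ,  0.        ,  0.        ,  1.        ]])}
top {'fx': 485.9001617642808, 'fy': 485.9001617642808, 'cx': 254.71284798921081, 'cy': 190.0611090670786, 'extrinsics': array([[ 0.01104872, -0.99699511,  0.0766725 ,  0.37910509],
       [-0.99991457, -0.01155146, -0.00611658,  0.06817312],
       [ 0.00698388, -0.07659837, -0.99703757,  1.6340615 ],
       [ 0.        ,  0.        ,  0.        ,  1.        ]])}
```

View pics/scene0.png

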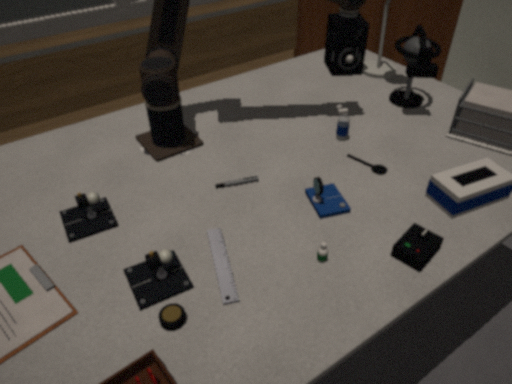

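View pics/top0.png

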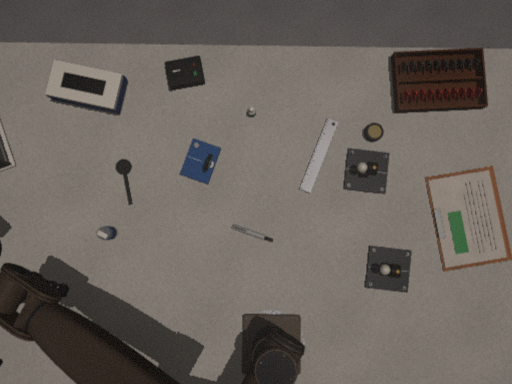

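Top view: two look-alike stations, at about (367,170) and (388,269). World +y (left) is towards smaller columns, so the one at (367,170) fits the description. It also has the lens case beside it and the straightedge in front. I'll measure it and confirm in a crop.

```bash
cat > h.py <<'E'
import numpy as np,cv2
from plant import ctrl
def ray(n,uv,z):
    c=ctrl.camera_params(n);T=c["extrinsics"];uv=np.atleast_2d(uv).astype(float)
    d=np.c_[(uv[:,0]-c["cx"])/c["fx"],(uv[:,1]-c["cy"])/c["fy"],np.ones(len(uv))]@T[:3,:3].T
    o=T[:3,3];return o+d*((z-o[2])/d[:,2])[:,None]
def proj(n,P):
    c=ctrl.camera_params(n);T=c["extrinsics"];q=(np.atleast_2d(P)-T[:3,3])@T[:3,:3]
    return np.c_[c["fx"]*q[:,0]/q[:,2]+c["cx"],c["fy"]*q[:,1]/q[:,2]+c["cy"]]
def cloud(n,d):
    c=ctrl.camera_params(n);T=c["extrinsics"];v,u=np.mgrid[:384,:512]
    q=np.stack([(u-c["cx"])/c["fx"]*d,(v-c["cy"])/c["fy"]*d,d],-1)
    return q@T[:3,:3].T+T[:3,3]
E
python3 - <<'E'
from h import *
p,d=ctrl.read_camera("top")
cl=cloud("top",d)
import pickle
M={}
for t in ["eye_station","straightedge_mid","stand_mid","condensing_lens","model_eye"]:
    for r in ctrl.masks_of("top",t):
        m=r["region"];
        (c,s,a)=cv2.minAreaRect(np.argwhere(m)[:,::-1].astype(np.float32))
        z=dict(eye_station=.012,straightedge_mid=.010,stand_mid=.018).get(t,.075)
        w=ray("top",cv2.boxPoints((c,s,a)),z)[:,:2]
        print(t,round(r["score"],2),np.round(r["at"]),m.sum(),"centre",np.round(w.mean(0),4),"corners",np.round(w,3).tolist())
        M.setdefault(t,[]).append(m)
pickle.dump(M,open("m.pkl","wb"))
big=cv2.resize(p[90:310,170:420],None,fx=3.2,fy=2.7*3.2/2.7*0.84,interpolation=cv2.INTER_CUBIC)
cv2.imwrite("pics/crop1.png",cv2.convertScaleAbs(cv2.resize(p[105:225,170:410],None,fx=3.3,fy=3.3,interpolation=cv2.INTER_CUBIC),alpha=1.8))
E
```

```text
eye_station 0.93 [385. 272.] 1768 centre [ 0.2462 -0.3851] corners [[0.181, -0.308], [0.321, -0.32], [0.312, -0.462], [0.171, -0.45]]
eye_station 0.66 [364. 171.] 1708 centre [ 0.5724 -0.3153] corners [[0.511, -0.235], [0.651, -0.253], [0.634, -0.396], [0.494, -0.377]]
straightedge_mid 0.61 [321. 154.] 833 centre [ 0.6249 -0.1556] corners [[0.513, -0.09], [0.751, -0.183], [0.736, -0.221], [0.499, -0.128]]
stand_mid 0.77 [198. 161.] 1101 centre [0.5984 0.2419] corners [[0.554, 0.31], [0.677, 0.267], [0.643, 0.173], [0.52, 0.217]]
condensing_lens 0.61 [206. 163.] 80 centre [0.5877 0.2106] corners [[0.567, 0.227], [0.614, 0.212], [0.608, 0.195], [0.562, 0.209]]
model_eye 0.63 [391. 267.] 205 centre [ 0.2456 -0.3733] corners [[0.226, -0.34], [0.264, -0.34], [0.265, -0.407], [0.227, -0.407]]
model_eye 0.49 [370. 169.] 210 centre [ 0.5715 -0.3038] corners [[0.591, -0.271], [0.591, -0.336], [0.552, -0.336], [0.552, -0.271]]
model_eye 0.34 [199. 163.] 1156 centre [0.5902 0.2388] corners [[0.547, 0.306], [0.667, 0.265], [0.633, 0.171], [0.513, 0.213]]
```

View pics/crop1.png

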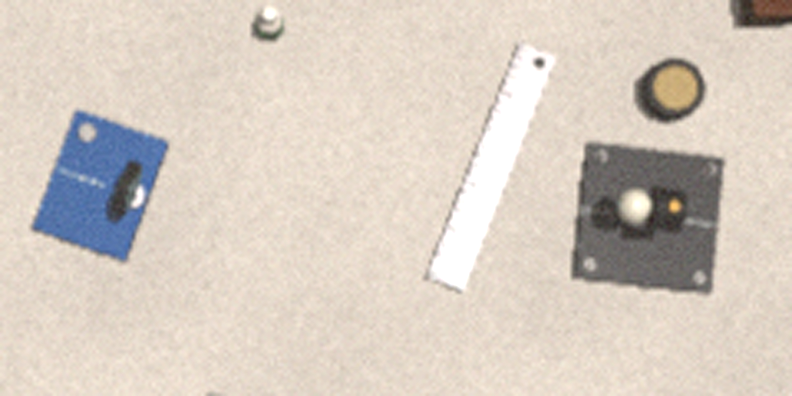

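The crop confirms it: our station (dark plate at crop (650,218), eye facing left over its front edge) has the white straightedge in front of it and the blue stand to the left. Next I'll refine the poses with sub-pixel edge fits.

```bash
cat >> h.py <<'E'
from scipy.optimize import least_squares
from scipy.ndimage import map_coordinates,gaussian_filter
def fit(n,img,pose,L,W,z,sides=(0,1,2,3),half=.012,margin=.15,N=41,iters=4):
    """rectangle L along local x, W along local y, top at z. sides 0:+x 1:-x 2:+y 3:-y"""
    g=gaussian_filter(img.astype(float).sum(2)/3,0.6)
    for it in range(iters):
        x,y,t=pose;R=np.array([[np.cos(t),-np.sin(t)],[np.sin(t),np.cos(t)]])
        loc=[];nr=[];off=[]
        h=half if it==0 else half*.7
        for s in sides:
            a=np.linspace(-.5+margin/2,.5-margin/2,N)
            if s<2: P=np.c_[np.full(N,(L/2)*(1 if s==0 else -1)),a*W];nn=np.array([1 if s==0 else -1,0.])
            else: P=np.c_[a*L,np.full(N,(W/2)*(1 if s==2 else -1))];nn=np.array([0,1. if s==2 else -1])
            k=np.linspace(-h,h,61)
            for q in P:
                w=(q+k[:,None]*nn)@R.T+[x,y]
                uv=proj(n,np.c_[w,np.full(61,z)])
                v=map_coordinates(g,[uv[:,1],uv[:,0]],order=1)
                dv=np.abs(np.gradient(v));dv[dv<dv.max()*.5]=0
                if v.max()-v.min()<12: continue
                loc.append(q);nr.append(nn);off.append((dv*k).sum()/dv.sum())
        loc=np.array(loc);nr=np.array(nr);off=np.array(off)
        def res(p):
            c,s=np.cos(p[2]),np.sin(p[2])
            # displacement of model edge point in local frame along normal
            R2=np.array([[c,-s],[s,c]])
            return (((loc@R2.T+p[:2])-loc)*nr).sum(1)-off
        r=least_squares(res,[0,0,0],loss="soft_l1",f_scale=.0015)
        dx=R@r.x[:2];pose=(x+dx[0],y+dx[1],t+r.x[2])
    return np.array(pose),np.sqrt(np.mean(np.clip(np.abs(r.fun),0,.01)**2)),len(off)
def axes(p): 
    return np.array([np.cos(p[2]),np.sin(p[2])]),np.array([-np.sin(p[2]),np.cos(p[2])])
def cornersw(p,L,W,z):
    a,b=axes(p);return np.array([np.r_[p[:2]+i*a*L/2+j*b*W/2,z] for i,j in((1,1),(1,-1),(-1,-1),(-1,1))])
E
python3 - <<'E'
from h import *
img={n:ctrl.read_camera(n)[0] for n in("top","scene")}
# x axis of station = -f
st0=(.5724,-.3153,np.radians(-96.8));se0=(.6249,-.1556,np.radians(-111.3));sd0=(.5984,.2419,np.radians(-109.5))
for nm,p0,L,W,z in(("station",st0,.14,.14,.012),("edge",se0,.04,.26,.01),("stand",sd0,.1,.13,.018)):
    for n in img:
        p,r,k=fit(n,img[n],p0,L,W,z);print(nm,n,np.round(p[:2],4),round(np.degrees(p[2]),2),"rms",round(r,4),k)
        c=proj(n,cornersw(p,L,W,z)).round().astype(int)
        cv2.polylines(img[n],[c],True,(0,0,255),1)
for n,(a,b,c,d) in (("top",(105,225,170,410)),("scene",(160,310,110,370))):
    cv2.imwrite(f"pics/fit_{n}.png",cv2.convertScaleAbs(cv2.resize(img[n][a:b,c:d],None,fx=3,fy=3,interpolation=cv2.INTER_CUBIC),alpha=1.5))
p,d=ctrl.read_camera("top")
for t in("drop_bottle","penlight","lens_case","occluder"):
    for r in ctrl.masks_of("top",t)[:2]: print(t,round(r["score"],2),r["at"],ray("top",r["at"],.02)[0].round(3))
E
```

```text
station top [ 0.574  -0.3146] -96.07 rms 0.0016 164
station scene [ 0.5823 -0.3177] -96.61 rms 0.002 156
edge top [ 0.6262 -0.1565] -111.46 rms 0.0023 161
edge scene [ 0.6306 -0.1562] -110.75 rms 0.0014 77Traceback (most recent call last):
  File "<stdin>", line 7, in <module>
  File "h.py", line 30, in fit
    uv=proj(n,np.c_[w,np.full(61,z)])
  File "h.py", line 8, in proj
    c=ctrl.camera_params(n);T=c["extrinsics"];q=(np.atleast_2d(P)-T[:3,3])@T[:3,:3]
ValueError: time passes only in moves, steps and waits
```

```bash
python3 -c "
import cv2,numpy as np
a=cv2.imread('pics/fit_top.png');b=cv2.imread('pics/fit_scene.png');print(a.shape,b.shape)"
```

```text
[ WARN:0@0.022] global loadsave.cpp:275 findDecoder imread_('pics/fit_top.png'): can't open/read file: check file path/integrity
[ WARN:0@0.022] global loadsave.cpp:275 findDecoder imread_('pics/fit_scene.png'): can't open/read file: check file path/integrity
Traceback (most recent call last):
AttributeError: 'NoneType' object has no attribute 'shape'
```

```bash
python3 - <<'E'
from plant import ctrl
import json
s=open('h.py').read()
d={n:{k:(v.tolist() if hasattr(v,'tolist') else v) for k,v in ctrl.camera_params(n).items()} for n in("top","scene")}
json.dump(d,open('cam.json','w'))
s=s.replace('ctrl.camera_params(n)','CP[n]').replace('from plant import ctrl\n','from plant import ctrl\nimport json\nCP=json.load(open("cam.json"))\nfor _c in CP.values(): _c["extrinsics"]=np.array(_c["extrinsics"])\n')
open('h.py','w').write(s)
E
cat > meas.py <<'E'
import sys
from h import *
def measure(tag,items,crop={"top":(105,225,170,410),"scene":(160,310,110,370)},cams=("top","scene")):
    img={n:ctrl.read_camera(n)[0] for n in cams};out={}
    for n in cams: np.save(f"{tag}_{n}.npy",img[n])
    vis={n:cv2.resize(img[n],None,fx=3,fy=3,interpolation=cv2.INTER_CUBIC) for n in cams}
    D=dict(station=(.14,.14,.012),edge=(.04,.26,.01),stand=(.1,.13,.018))
    for nm,p0,kw in items:
        L,W,z=D[nm]
        for n in cams:
            p,r,k=fit(n,img[n],p0,L,W,z,**kw);out[nm,n]=p
            print(nm,n,np.round(p[:2],4),round(np.degrees(p[2]),2),"rms",round(r,4),k)
            cv2.polylines(vis[n],[(proj(n,cornersw(p,L,W,z))*3+1).round().astype(int)],True,(0,0,255),1)
    for n in cams:
        a,b,c,d=[3*q for q in crop[n]]
        cv2.imwrite(f"pics/{tag}_{n}.png",cv2.convertScaleAbs(vis[n][a:b,c:d],alpha=1.5))
    return out
E
python3 - <<'E'
from meas import *
R=np.radians
measure("a",[("station",(.574,-.3146,R(-96)),{}),("edge",(.6262,-.1565,R(-111.3)),{}),("stand",(.5984,.2419,R(-109.5)),{})])
for t in("drop_bottle","penlight","lens_case","occluder"):
    for r in ctrl.masks_of("top",t)[:1]: print(t,round(r["score"],2),r["at"],ray("top",r["at"],.02)[0].round(3))
E
```

```text
station top [ 0.574  -0.3146] -96.08 rms 0.0016 164
station scene [ 0.5823 -0.3177] -96.59 rms 0.002 157
edge top [ 0.6263 -0.1566] -111.51 rms 0.0024 161
edge scene [ 0.6305 -0.1568] -110.57 rms 0.0015 71
stand top [0.5993 0.2427] -108.7 rms 0.0013 164
stand scene [0.6123 0.2354] -109.53 rms 0.0037 154
drop_bottle 0.54 [254.4, 113.2] [0.763 0.062 0.02 ]
penlight 0.7 [251.1, 233.3] [0.36  0.069 0.02 ]
lens_case 0.79 [374.8, 133.6] [ 0.699 -0.344  0.02 ]
occluder 0.71 [321.7, 155.3] [ 0.623 -0.165  0.02 ]
```

View pics/a_top.png

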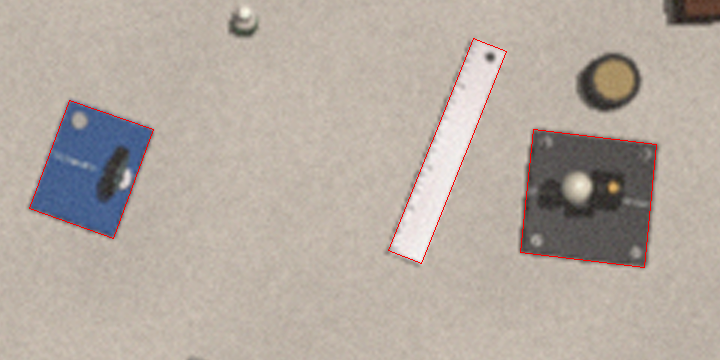

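View pics/a_scene.png

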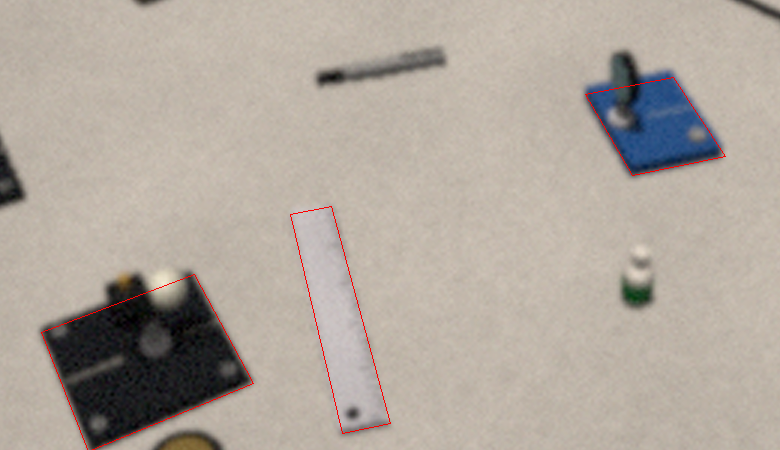

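```bash
cat > plan.py <<'E'
from h import *
from scipy.spatial.transform import Rotation as Ro
def go(pos,yawz,quiet=False):
    """pos TCP target, yawz: world angle of tool z axis (tool y down). prints total travel & rotation in units."""
    s=ctrl.get_state();R0=Ro.from_quat(s["tcp_rot"]);p=np.array(s["eef_pos"])
    best=None
    for y in(yawz,yawz+180):
        a=np.radians(y);z=np.array([np.cos(a),np.sin(a),0]);yy=np.array([0,0,-1.]);x=np.cross(yy,z)
        Rt=Ro.from_matrix(np.c_[x,yy,z]);rv=(R0.inv()*Rt).as_rotvec()
        if best is None or np.linalg.norm(rv)<np.linalg.norm(best[0]): best=(rv,Rt,y)
    zc=R0.as_matrix()
    print("t",round(float(s["time"]),2),"pos",p.round(4),"yawz",np.degrees(np.arctan2(zc[1,2],zc[0,2])).round(2),"ydown",zc[:,1].round(3),"q6",round(float(s["qpos"][5]),2),"F",np.round(s["contact_force"],1),"open",round(float(s["opening"]),3))
    rv=best[0]
    print("travel units (tool axes now):",(R0.inv().apply(np.array(pos)-p)/.3).round(3),"rot units:",(np.degrees(rv)/30).round(3),"| travel in target axes:",(best[1].inv().apply(np.array(pos)-p)/.3).round(3))
E
python3 -c "
from plan import *
go((.627,-.1566,.12),-111.3)"
```

```text
t 0.8 pos [0.2249 0.6364 0.2563] yawz 70.53 ydown [-0.  0. -1.] q6 -0.15 F [-0.3 -0.5  0.1] open 0.998
travel units (tool axes now): [ 2.145  0.454 -2.046] rot units: [-0.     0.061 -0.   ] | travel in target axes: [ 2.209  0.454 -1.976]
```

arm_command --steps '[{"hand":1,"travel":[0.14,0,-0.136],"rotation":[0,0.06,0]},{"hand":1,"travel":[0.145,0,-0.136]},{"hand":1,"travel":[0.145,0,-0.136]},{"hand":1,"travel":[0.145,0,-0.136]},{"hand":1,"travel":[0.145,0,-0.136]},{"hand":1,"travel":[0.145,0,-0.136]},{"hand":1,"travel":[0.145,0,-0.136]},{"hand":1,"travel":[0.145,0,-0.136]},{"hand":1,"travel":[0.145,0,-0.136]},{"hand":1,"travel":[0.145,0,-0.136]}]'

```text
$.steps[1]: bad value
```

```bash
python3 -c "
from plan import *
go((.627,-.1566,.12),-111.3)"
```

```text
t 0.8 pos [0.2249 0.6364 0.2563] yawz 70.53 ydown [-0.  0. -1.] q6 -0.15 F [-0.3 -0.5  0.1] open 0.998
travel units (tool axes now): [ 2.145  0.454 -2.046] rot units: [-0.     0.061 -0.   ] | travel in target axes: [ 2.209  0.454 -1.976]
```

All rows need all fields.

arm_command --steps '[{"hand":1,"travel":[0.145,0,-0.136],"rotation":[0,0.06,0]},{"hand":1,"travel":[0.145,0,-0.136],"rotation":[0,0,0]},{"hand":1,"travel":[0.145,0,-0.136],"rotation":[0,0,0]},{"hand":1,"travel":[0.145,0,-0.136],"rotation":[0,0,0]},{"hand":1,"travel":[0.145,0,-0.136],"rotation":[0,0,0]},{"hand":1,"travel":[0.145,0,-0.136],"rotation":[0,0,0]},{"hand":1,"travel":[0.145,0,-0.136],"rotation":[0,0,0]},{"hand":1,"travel":[0.145,0,-0.136],"rotation":[0,0,0]},{"hand":1,"travel":[0.145,0,-0.136],"rotation":[0,0,0]},{"hand":1,"travel":[0.145,0,-0.136],"rotation":[0,0,0]}]'

```text
time: 2.05
eef_pos: [0.4911, 0.0872, 0.2588]
tcp_rot: [-0.694, 0.125, -0.131, 0.697]
contact_force: [0.6, 0.2, -0.3]
opening: 1.001
```

```bash
python3 -c "
from plan import *
go((.627,-.1566,.12),-111.3)"
```

```text
t 2.05 pos [0.4911 0.0872 0.2588] yawz 69.17 ydown [ 0.01   0.004 -1.   ] q6 -1.24 F [ 0.6  0.2 -0.3] open 1.001
travel units (tool axes now): [ 0.709  0.464 -0.602] rot units: [-0.013  0.016  0.015] | travel in target axes: [ 0.717  0.463 -0.593]
```

arm_command --steps '[{"hand":1,"travel":[0.142,0,-0.12],"rotation":[-0.01,0.016,0.015]},{"hand":1,"travel":[0.142,0.02,-0.12],"rotation":[0,0,0]},{"hand":1,"travel":[0.142,0.1,-0.12],"rotation":[0,0,0]},{"hand":1,"travel":[0.142,0.15,-0.12],"rotation":[0,0,0]},{"hand":1,"travel":[0.142,0.15,-0.12],"rotation":[0,0,0]},{"hand":1,"travel":[0,0.04,0],"rotation":[0,0,0]}]'

```text
time: 2.8
eef_pos: [0.6222, -0.1543, 0.1359]
tcp_rot: [-0.694, 0.129, -0.137, 0.695]
contact_force: [0.4, 0.6, -0.9]
opening: 0.998
```

```bash
python3 -c "
from plan import *
go((.627,-.1566,.035),-111.3)
for n in ('top','scene'):
  p=ctrl.read_camera(n)[0]
  a,b,c,d=((80,230,220,420) if n=='top' else (140,320,110,350))
  cv2.imwrite(f'pics/b_{n}.png',cv2.convertScaleAbs(cv2.resize(p[a:b,c:d],None,fx=3,fy=3,interpolation=cv2.INTER_CUBIC),alpha=1.5))
"
```

```text
t 2.8 pos [ 0.6222 -0.1543  0.1359] yawz 68.28 ydown [ 0.012 -0.001 -1.   ] q6 -1.6 F [ 0.4  0.6 -0.9] open 0.998
travel units (tool axes now): [ 0.014  0.336 -0.002] rot units: [-0.007 -0.014  0.021] | travel in target axes: [ 0.018  0.336 -0.001]
```

View pics/b_scene.png

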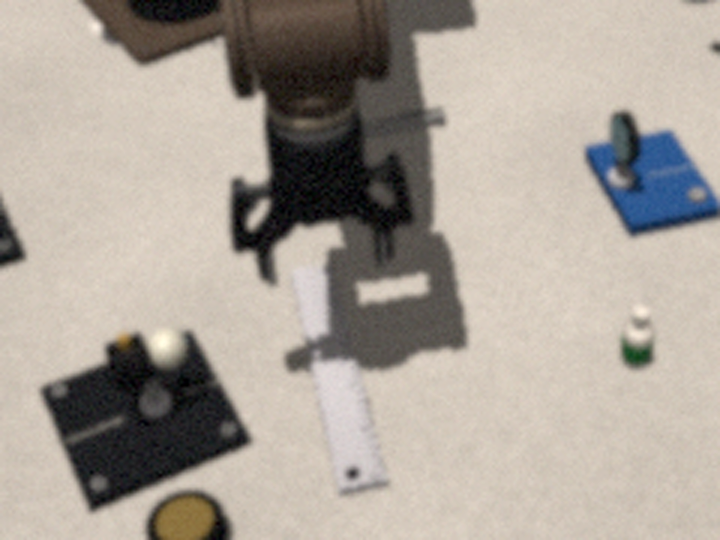

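arm_command --steps '[{"hand":1,"travel":[0.016,0.1,0],"rotation":[0,-0.014,0.02]},{"hand":1,"travel":[0,0.1,0],"rotation":[0,0,0]},{"hand":1,"travel":[0,0.08,0],"rotation":[0,0,0]},{"hand":1,"travel":[0,0.06,0],"rotation":[0,0,0]},{"hand":1,"travel":[0,0.01,0],"rotation":[0,0,0]}]'

```text
time: 3.52
eef_pos: [0.6316, -0.1484, 0.0407]
tcp_rot: [-0.695, 0.121, -0.133, 0.696]
contact_force: [0.2, -0.5, 0.6]
opening: 1.001
```

```bash
python3 -c "
from plan import *
go((.627,-.1566,.029),-111.3)
p=ctrl.read_camera('scene')[0]
cv2.imwrite('pics/c_scene.png',cv2.convertScaleAbs(cv2.resize(p[160:320,150:350],None,fx=3.5,fy=3.5,interpolation=cv2.INTER_CUBIC),alpha=2.2))
"
```

```text
t 3.52 pos [ 0.6316 -0.1484  0.0407] yawz 69.29 ydown [ 0.017 -0.001 -1.   ] q6 -1.6 F [ 0.2 -0.5  0.6] open 1.001
travel units (tool axes now): [-0.005  0.039 -0.031] rot units: [-0.009  0.02   0.031] | travel in target axes: [-0.004  0.039 -0.031]
```

View pics/c_scene.png

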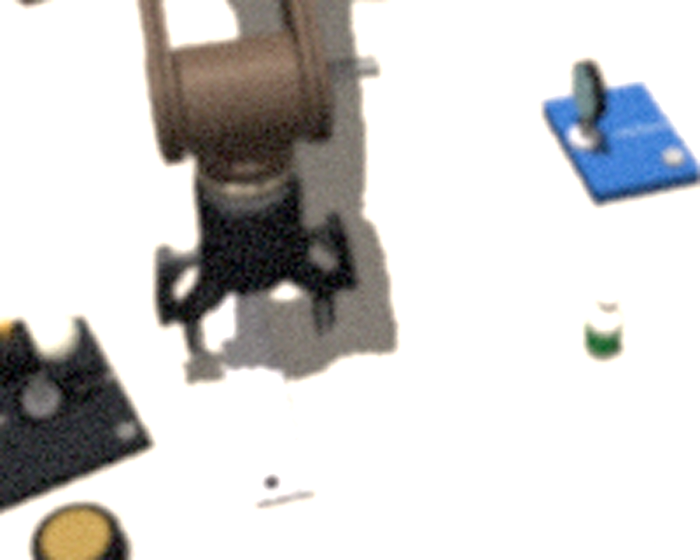

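arm_command --steps '[{"hand":1,"travel":[-0.005,0.025,-0.03],"rotation":[-0.01,0.02,0.04]},{"hand":1,"travel":[0,0.014,0],"rotation":[0,0,0]}]'

```text
time: 3.82
eef_pos: [0.629, -0.1574, 0.0318]
tcp_rot: [0.695, -0.131, 0.131, -0.695]
contact_force: [0.0, 0.1, -0.5]
opening: 1.001
```

```bash
python3 -c "
from plan import *
go((.627,-.1566,.029),-111.3)"
```

```text
t 3.83 pos [ 0.629  -0.1574  0.0318] yawz 68.68 ydown [-0.001 -0.001 -1.   ] q6 -1.6 F [ 0.   0.1 -0.5] open 1.001
travel units (tool axes now): [-0.007  0.009  0.   ] rot units: [ 0.002 -0.001 -0.001] | travel in target axes: [-0.007  0.009  0.   ]
```

arm_command --steps '[{"hand":0.4,"travel":[0,0.01,0],"rotation":[0,0,0]},{"hand":0.4,"travel":[0,0,0],"rotation":[0,0,0]},{"hand":0.4,"travel":[0,0,0],"rotation":[0,0,0]},{"hand":0.4,"travel":[0,0,0],"rotation":[0,0,0]},{"hand":0.4,"travel":[0,0,0],"rotation":[0,0,0]}]' --grip_force 30

```text
time: 4.45
eef_pos: [0.6295, -0.1581, 0.0293]
tcp_rot: [0.695, -0.131, 0.131, -0.694]
contact_force: [0.9, -0.9, 0.4]
opening: 0.453
```

```bash
python3 -c "
from plan import *
go((.627,-.1566,.029),-111.3)"
```

```text
t 4.45 pos [ 0.6295 -0.1581  0.0293] yawz 68.64 ydown [ 0.001 -0.001 -1.   ] q6 -1.6 F [ 0.9 -0.9  0.4] open 0.453
travel units (tool axes now): [-0.01   0.001  0.002] rot units: [ 0.002 -0.002  0.002] | travel in target axes: [-0.01   0.001  0.002]
```

arm_command --steps '[{"hand":0.2,"travel":[0,0,0],"rotation":[0,0,0]},{"hand":0.2,"travel":[0,0,0],"rotation":[0,0,0]},{"hand":0.2,"travel":[0,-0.03,0],"rotation":[0,0,0]},{"hand":0.2,"travel":[0,0,0],"rotation":[0,0,0]}]' --grip_force 40

```text
time: 4.95
eef_pos: [0.6287, -0.1577, 0.0379]
tcp_rot: [0.695, -0.131, 0.131, -0.695]
contact_force: [-0.2, 0.1, -2.0]
opening: 0.453
```

```bash
python3 -c "
from plan import *
f=np.array([np.cos(np.radians(83.8)),np.sin(np.radians(83.8))])
t=np.array([.574,-.3146])+f*(.07+.02+.032); print(t)
go((*t,.038),83.8)
p=ctrl.read_camera('scene')[0]
cv2.imwrite('pics/d_scene.png',cv2.convertScaleAbs(cv2.resize(p[160:320,150:350],None,fx=3.5,fy=3.5,interpolation=cv2.INTER_CUBIC),alpha=1.6))
"
```

```text
[ 0.58717592 -0.19331358]
t 4.95 pos [ 0.6287 -0.1577  0.0379] yawz 68.64 ydown [-0.001 -0.001 -1.   ] q6 -1.6 F [-0.2  0.1 -2. ] open 0.453
travel units (tool axes now): [-0.086 -0.    -0.161] rot units: [ 0.002 -0.505 -0.002] | travel in target axes: [-0.125 -0.    -0.133]
```

View pics/d_scene.png

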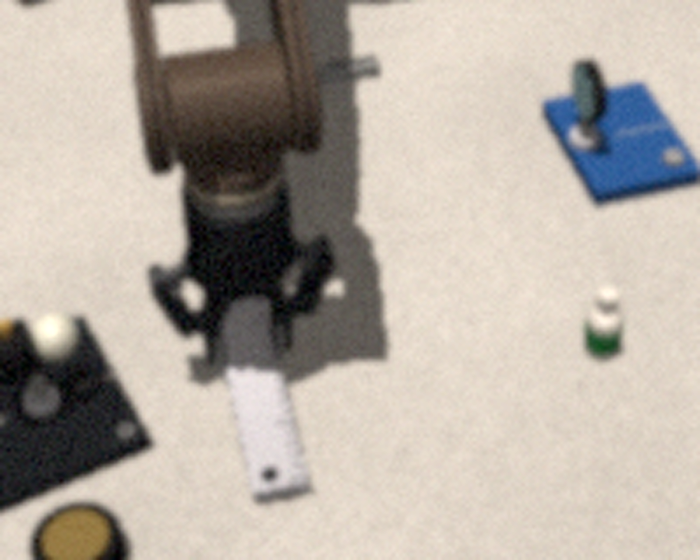

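arm_command --steps '[{"hand":0.2,"travel":[0,0,0],"rotation":[0,-0.17,0]},{"hand":0.2,"travel":[0,0,0],"rotation":[0,-0.17,0]},{"hand":0.2,"travel":[0,0,0],"rotation":[0,-0.16,0]},{"hand":0.2,"travel":[-0.04,0,-0.044],"rotation":[0,0,0]},{"hand":0.2,"travel":[-0.04,0,-0.044],"rotation":[0,0,0]},{"hand":0.2,"travel":[-0.04,0,-0.044],"rotation":[0,0,0]},{"hand":0.2,"travel":[0,0,0],"rotation":[0,0,0]}]'

```text
time: 5.88
eef_pos: [0.5824, -0.1952, 0.0348]
tcp_rot: [-0.706, 0.041, -0.035, 0.707]
contact_force: [0.7, -0.3, -2.8]
opening: 0.45
```

```bash
python3 -c "
from plan import *
go((.5872,-.1933,.030),83.8)"
```

```text
t 5.88 pos [ 0.5824 -0.1952  0.0348] yawz 83.88 ydown [-0.009  0.002 -1.   ] q6 -1.95 F [ 0.7 -0.3 -2.8] open 0.45
travel units (tool axes now): [0.016 0.016 0.008] rot units: [-0.002  0.003 -0.017] | travel in target axes: [0.015 0.016 0.008]
```

arm_command --steps '[{"hand":0.2,"travel":[0.015,0.01,0.008],"rotation":[0,0,-0.017]},{"hand":0.2,"travel":[0,0.008,0],"rotation":[0,0,0]},{"hand":0.2,"travel":[0,0,0],"rotation":[0,0,0]}]'

```text
time: 6.25
eef_pos: [0.588, -0.1933, 0.0295]
tcp_rot: [-0.706, 0.037, -0.039, 0.706]
contact_force: [-0.1, -0.3, -2.6]
opening: 0.449
```

```bash
python3 -c "
from plan import *
go((.5872,-.1933,.0295),83.8)"
```

```text
t 6.25 pos [ 0.588  -0.1933  0.0295] yawz 83.85 ydown [ 0.002  0.001 -1.   ] q6 -1.95 F [-0.1 -0.3 -2.6] open 0.449
travel units (tool axes now): [-0.003 -0.    -0.   ] rot units: [-0.002  0.002  0.004] | travel in target axes: [-0.003 -0.    -0.   ]
```

arm_command --steps '[{"hand":0.2,"travel":[0,0.005,0],"rotation":[0,0,0]},{"hand":0.7,"travel":[0,0,0],"rotation":[0,0,0]},{"hand":0.7,"travel":[0,0,0],"rotation":[0,0,0]},{"hand":0.7,"travel":[0,0,0],"rotation":[0,0,0]},{"hand":0.7,"travel":[0,-0.1,0],"rotation":[0,0,0]},{"hand":0.7,"travel":[0,-0.1,0.1],"rotation":[0,0,0]},{"hand":0,"travel":[0,0,0.15],"rotation":[0,0,0]},{"hand":0,"travel":[0,0,0.15],"rotation":[0,0,0]},{"hand":0,"travel":[0,0,0.15],"rotation":[0,0,0]},{"hand":0,"travel":[0,0,0],"rotation":[0,0,0]}]'

```text
time: 7.5
eef_pos: [0.609, -0.0257, 0.0935]
tcp_rot: [0.706, -0.035, 0.042, -0.706]
contact_force: [0.4, -0.7, -0.5]
opening: -0.004
```

```bash
python3 - <<'E'
from plan import *
from meas import *
R=np.radians
measure("e",[("station",(.574,-.3146,R(-96.2)),{}),("edge",(.587,-.1933,R(-96.2)),{})])
go((.587,-.1933,.04),83.8)
E
```

```text
station top [ 0.574  -0.3144] -96.18 rms 0.0015 164
station scene [ 0.5821 -0.3177] -96.6 rms 0.0019 156
edge top [ 0.5845 -0.1929] -96.06 rms 0.0023 162
edge scene [ 0.5892 -0.1927] -96.39 rms 0.0012 82
t 7.6 pos [ 0.6091 -0.0282  0.0935] yawz 83.62 ydown [ 0.009 -0.001 -1.   ] q6 -1.67 F [ 0.8 -1.   0. ] open 0.001
travel units (tool axes now): [-0.014  0.179 -0.555] rot units: [ 0.001 -0.006  0.017] | travel in target axes: [-0.014  0.178 -0.555]
```

View pics/e_top.png

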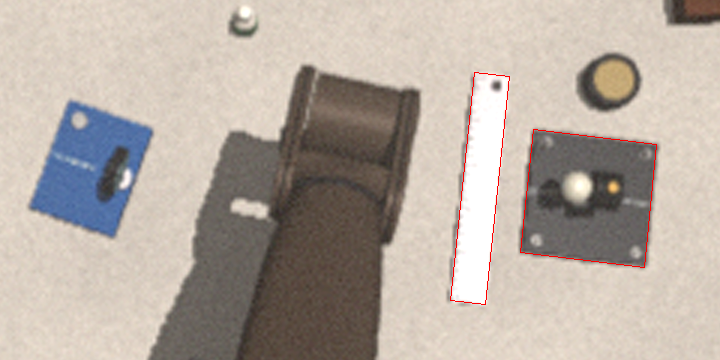

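View pics/e_scene.png

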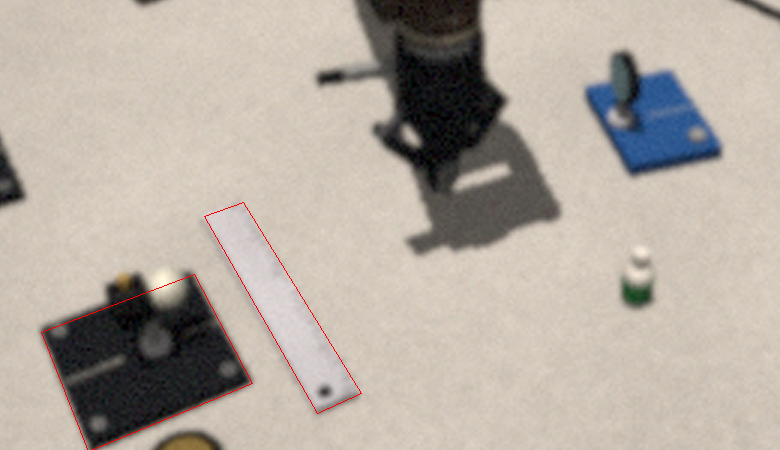

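arm_command --steps '[{"hand":0,"travel":[-0.014,0,-0.12],"rotation":[0,-0.006,0.017]},{"hand":0,"travel":[0,0.05,-0.12],"rotation":[0,0,0]},{"hand":0,"travel":[0,0.1,-0.1],"rotation":[0,0,0]},{"hand":0,"travel":[0,0.05,-0.02],"rotation":[0,0,0]},{"hand":0,"travel":[0,0.0,0],"rotation":[0,0,0]}]'

```text
time: 8.22
eef_pos: [0.5933, -0.144, 0.0332]
tcp_rot: [0.707, -0.039, 0.042, -0.705]
contact_force: [-0.0, -0.4, 0.1]
opening: -0.003
```

```bash
python3 -c "
from plan import *
go((.5904,-.1382,.030),83.8)"
```

```text
t 8.22 pos [ 0.5933 -0.144   0.0332] yawz 83.45 ydown [ 0.003 -0.002 -1.   ] q6 -1.86 F [-0.  -0.4  0.1] open -0.003
travel units (tool axes now): [-0.012  0.011  0.018] rot units: [ 0.004 -0.012  0.007] | travel in target axes: [-0.012  0.011  0.018]
```

arm_command --steps '[{"hand":0,"travel":[-0.012,0.01,0],"rotation":[0,-0.012,0.006]},{"hand":0,"travel":[0,0,-0.02],"rotation":[0,0,0]},{"hand":0,"travel":[0,0,-0.02],"rotation":[0,0,0]},{"hand":0,"travel":[0,0,-0.02],"rotation":[0,0,0]},{"hand":0,"travel":[0,0,-0.02],"rotation":[0,0,0]}]'

```text
time: 8.85
eef_pos: [0.589, -0.1671, 0.0332]
tcp_rot: [0.707, -0.035, 0.039, -0.705]
contact_force: [-0.1, 0.6, -0.3]
opening: 0.001
```

```bash
python3 - <<'E'
from plan import *
from meas import *
R=np.radians
go((.5872,-.1933,.030),83.8)
measure("g",[("edge",(.5845,-.1935,R(-96.2)),{})],cams=("scene",))
E
```

```text
t 8.85 pos [ 0.589  -0.1671  0.0332] yawz 84.03 ydown [ 0.005 -0.003 -1.   ] q6 -1.91 F [-0.1  0.6 -0.3] open 0.001
travel units (tool axes now): [ 0.003  0.011 -0.087] rot units: [0.006 0.008 0.01 ] | travel in target axes: [ 0.003  0.011 -0.087]
edge scene [ 0.5895 -0.1925] -97.78 rms 0.0031 114
```

View pics/g_scene.png

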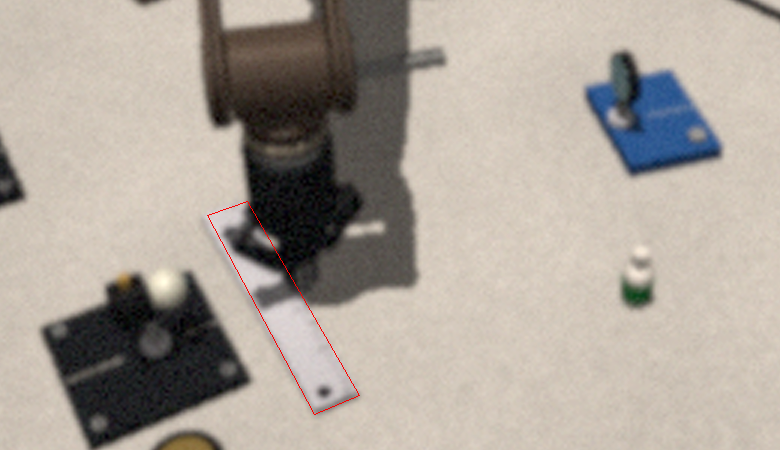

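arm_command --steps '[{"hand":0,"travel":[0,0,0.03],"rotation":[0,0,0]},{"hand":0,"travel":[0,0.013,0],"rotation":[0,0.008,0.01]},{"hand":0,"travel":[0,0.005,0],"rotation":[0,0,0]}]'

```text
time: 9.28
eef_pos: [0.59, -0.1583, 0.0275]
tcp_rot: [0.707, -0.039, 0.038, -0.705]
contact_force: [-0.9, -0.2, 0.2]
opening: 0.002
```

```bash
python3 - <<'E'
from plan import *
go((.5872,-.1933,.029),83.8)
E
```

```text
t 9.28 pos [ 0.59   -0.1583  0.0275] yawz 83.74 ydown [-0.001 -0.003 -1.   ] q6 -1.89 F [-0.9 -0.2  0.2] open 0.002
travel units (tool axes now): [ 0.003 -0.004 -0.117] rot units: [ 0.006 -0.002 -0.001] | travel in target axes: [ 0.003 -0.005 -0.117]
```

arm_command --steps '[{"hand":0,"travel":[0,-0.003,-0.02],"rotation":[0,0,0]},{"hand":0,"travel":[0,0,-0.02],"rotation":[0,0,0]},{"hand":0,"travel":[0,0,-0.02],"rotation":[0,0,0]},{"hand":0,"travel":[0,0,-0.02],"rotation":[0,0,0]},{"hand":0,"travel":[0,0,0],"rotation":[0,0,0]}]'

```text
time: 9.9
eef_pos: [0.587, -0.1832, 0.0281]
tcp_rot: [0.707, -0.039, 0.038, -0.705]
contact_force: [0.3, 0.5, -0.1]
opening: 0.001
```

```bash
python3 - <<'E'
from plan import *
from meas import *
R=np.radians
go((.5872,-.1933,.029),83.8)
measure("i",[],cams=("scene",))
E
```

```text
t 9.9 pos [ 0.587  -0.1832  0.0281] yawz 83.71 ydown [-0.002 -0.002 -1.   ] q6 -1.93 F [ 0.3  0.5 -0.1] open 0.001
travel units (tool axes now): [ 0.004 -0.003 -0.033] rot units: [ 0.003 -0.003 -0.003] | travel in target axes: [ 0.004 -0.003 -0.033]
```

View pics/i_scene.png

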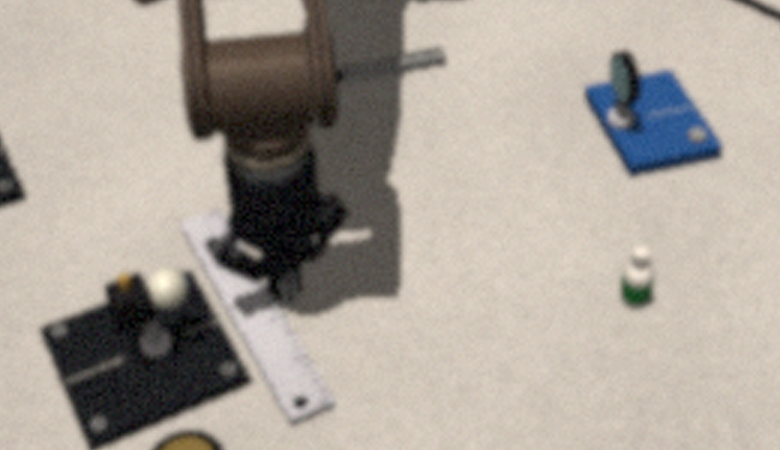

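arm_command --steps '[{"hand":0,"travel":[0,0,-0.014],"rotation":[0,0,0]},{"hand":0,"travel":[0,0,-0.012],"rotation":[0,0,0]},{"hand":0,"travel":[0,0,-0.01],"rotation":[0,0,0]},{"hand":0,"travel":[0,0,0],"rotation":[0,0,0]}]'

```text
time: 10.45
eef_pos: [0.5857, -0.1941, 0.0281]
tcp_rot: [0.706, -0.039, 0.038, -0.706]
contact_force: [0.1, 1.1, 0.7]
opening: -0.003
```

```bash
python3 - <<'E'
from plan import *
from meas import *
R=np.radians
go((.5872,-.1933,.029),83.8)
measure("j",[],cams=("scene",),crop={"scene":(200,320,110,270)})
E
```

```text
t 10.45 pos [ 0.5857 -0.1941  0.0281] yawz 83.73 ydown [-0.002 -0.001 -1.   ] q6 -1.94 F [0.1 1.1 0.7] open -0.003
travel units (tool axes now): [ 0.005 -0.003  0.003] rot units: [ 0.003 -0.002 -0.003] | travel in target axes: [ 0.005 -0.003  0.003]
```

View pics/j_scene.png

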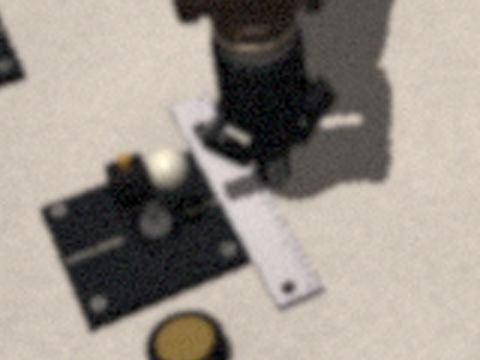

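arm_command --steps '[{"hand":0,"travel":[0,0,-0.007],"rotation":[0,0,0]},{"hand":0,"travel":[0,0,-0.007],"rotation":[0,0,0]}]'

```text
time: 10.75
eef_pos: [0.5852, -0.1965, 0.0282]
tcp_rot: [-0.705, 0.04, -0.038, 0.707]
contact_force: [-2.4, 0.8, 8.1]
opening: 0.005
```

arm_command --steps '[{"hand":0,"travel":[0,0,-0.007],"rotation":[0,0,0]},{"hand":0,"travel":[0,0,-0.007],"rotation":[0,0,0]}]'

```text
time: 11.0
eef_pos: [0.5853, -0.2007, 0.0286]
tcp_rot: [-0.705, 0.04, -0.039, 0.707]
contact_force: [1.6, 7.3, 1.6]
opening: -0.004
```

```bash
python3 - <<'E'
from plan import *
from meas import *
R=np.radians
go((.5872,-.1933,.029),83.8)
measure("k",[],crop={"scene":(200,320,110,270),"top":(105,225,260,410)})
E
```

```text
t 11.0 pos [ 0.5853 -0.2007  0.0286] yawz 83.67 ydown [-0.001  0.003 -1.   ] q6 -1.96 F [1.6 7.3 1.6] open -0.004
travel units (tool axes now): [ 0.004 -0.001  0.025] rot units: [-0.006 -0.004 -0.003] | travel in target axes: [ 0.004 -0.001  0.025]
```

View pics/k_scene.png

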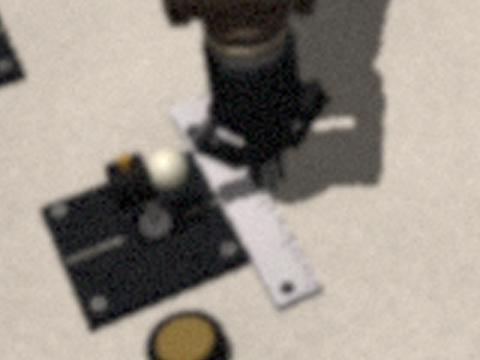

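View pics/k_top.png

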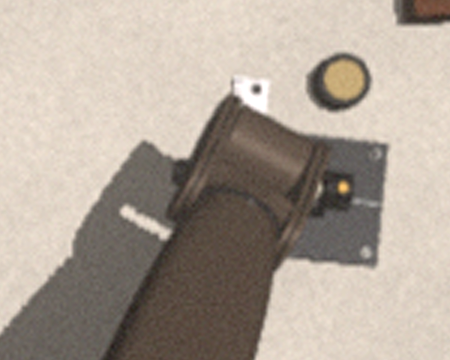

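arm_command --steps '[{"hand":0,"travel":[0,0,0.02],"rotation":[0,0,0]},{"hand":0,"travel":[0,0,0.05],"rotation":[0,0,0]},{"hand":0,"travel":[0,-0.05,0.2],"rotation":[0,0,0]},{"hand":0,"travel":[0,-0.2,0.2],"rotation":[0,0,0]},{"hand":0,"travel":[0,0,0.2],"rotation":[0,0,0]},{"hand":0,"travel":[0,0,0],"rotation":[0,0,0]}]'

```text
time: 11.85
eef_pos: [0.606, -0.0098, 0.0898]
tcp_rot: [0.706, -0.039, 0.039, -0.706]
contact_force: [0.5, -0.9, -0.3]
opening: 0.0
```

```bash
python3 - <<'E'
from plan import *
from meas import *
R=np.radians
o=measure("l",[("station",(.574,-.3144,R(-96.2)),{}),("edge",(.584,-.224,R(-96.2)),dict(sides=(1,2,3)))],crop={"scene":(200,320,110,270),"top":(105,225,260,410)})
a,b=o["station","top"],o["edge","top"]
ax,ay=axes(a);print("edge in station frame",(b[:2]-a[:2])@ax,(b[:2]-a[:2])@ay)
E
```

```text
station top [ 0.5738 -0.3162] -96.03 rms 0.0009 164
station scene [ 0.5821 -0.3177] -96.67 rms 0.0019 156
edge top [ 0.5803 -0.2271] -95.92 rms 0.0023 122
edge scene [ 0.5843 -0.2329] -96.52 rms 0.001 57
edge in station frame -0.08930328853829404 -0.0029449656615818227
```

View pics/l_scene.png

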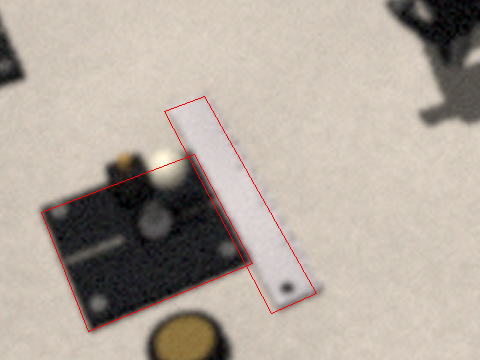

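View pics/l_top.png

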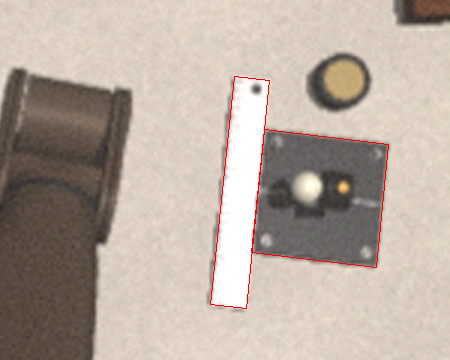

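The straightedge is flush: -89.3 mm against 90 nominal, 0.1° off, and past both corners. Now I'll turn the tool for the stand.

arm_command --steps '[{"hand":1,"travel":[0,-0.1,0],"rotation":[0,0.35,0]},{"hand":1,"travel":[0,-0.1,0],"rotation":[0,0.35,0]},{"hand":1,"travel":[0,-0.06,0],"rotation":[0,0.35,0]},{"hand":1,"travel":[0,0,0],"rotation":[0,0.35,0]},{"hand":1,"travel":[0,0,0],"rotation":[0,0.35,0]},{"hand":1,"travel":[0,0,0],"rotation":[0,0.35,0]},{"hand":1,"travel":[0,0,0],"rotation":[0,0.35,0]},{"hand":1,"travel":[0,0,0],"rotation":[0,0.35,0]},{"hand":1,"travel":[0,0,0],"rotation":[0,0.35,0]},{"hand":1,"travel":[0,0,0],"rotation":[0,0.3,0]}]'

```text
time: 13.2
eef_pos: [0.6034, -0.0306, 0.1645]
tcp_rot: [0.394, -0.589, 0.59, -0.387]
contact_force: [-0.1, -0.2, -0.1]
opening: 1.006
```

```bash
python3 - <<'E'
from plan import *
go((.6237,.3147,.17),-18.7)
E
```

```text
t 13.2 pos [ 0.6034 -0.0306  0.1645] yawz -22.93 ydown [-0.009 -0.006 -1.   ] q6 0.19 F [-0.1 -0.2 -0.1] open 1.006
travel units (tool axes now): [-1.086 -0.026 -0.386] rot units: [ 0.011 -0.141  0.017] | travel in target axes: [-1.112 -0.018 -0.305]
```

arm_command --steps '[{"hand":1,"travel":[-0.185,-0.01,-0.065],"rotation":[0,-0.14,0]},{"hand":1,"travel":[-0.185,-0.01,-0.05],"rotation":[0,0,0]},{"hand":1,"travel":[-0.185,0,-0.05],"rotation":[0,0,0]},{"hand":1,"travel":[-0.185,0,-0.05],"rotation":[0,0,0]},{"hand":1,"travel":[-0.185,0,-0.05],"rotation":[0,0,0]},{"hand":1,"travel":[-0.185,0,-0.05],"rotation":[0,0,0]},{"hand":1,"travel":[0,0,0],"rotation":[0,0,0]}]'

```text
time: 14.08
eef_pos: [0.6319, 0.3099, 0.163]
tcp_rot: [0.412, -0.578, 0.58, -0.4]
contact_force: [-0.2, 0.1, 1.2]
opening: 1.0
```

```bash
python3 - <<'E'
from plan import *
go((.6237,.3147,.17),-18.7)
E
```

```text
t 14.07 pos [0.6319 0.3099 0.163 ] yawz -19.91 ydown [-0.011 -0.011 -1.   ] q6 0.67 F [-0.2  0.1  1.2] open 1.0
travel units (tool axes now): [-0.005 -0.023 -0.032] rot units: [ 0.013 -0.04   0.028] | travel in target axes: [-0.006 -0.023 -0.031]
```

arm_command --steps '[{"hand":1,"travel":[-0.03,0.05,-0.03],"rotation":[0.013,-0.04,0.028]},{"hand":1,"travel":[0,0.12,0],"rotation":[0,0,0]},{"hand":1,"travel":[0,0.12,0],"rotation":[0,0,0]},{"hand":1,"travel":[0,0.1,0],"rotation":[0,0,0]},{"hand":1,"travel":[0,0,0],"rotation":[0,0,0]}]'

```text
time: 14.7
eef_pos: [0.6298, 0.3103, 0.0407]
tcp_rot: [0.41, -0.576, 0.578, -0.408]
contact_force: [-0.9, -0.1, -1.2]
opening: 1.0
```

```bash
python3 - <<'E'
from plan import *
go((.6237,.3147,.02),-18.7)
E
```

```text
t 14.7 pos [0.6298 0.3103 0.0407] yawz -19.29 ydown [-0.001 -0.005 -1.   ] q6 0.65 F [-0.9 -0.1 -1.2] open 1.0
travel units (tool axes now): [-0.007  0.069 -0.024] rot units: [-0.001 -0.02   0.009] | travel in target axes: [-0.007  0.069 -0.024]
```

arm_command --steps '[{"hand":1,"travel":[-0.01,0.03,-0.024],"rotation":[0,-0.02,0.009]},{"hand":1,"travel":[0,0.035,0],"rotation":[0,0,0]},{"hand":1,"travel":[0,0,0],"rotation":[0,0,0]}]'

```text
time: 15.08
eef_pos: [0.6263, 0.3141, 0.0234]
tcp_rot: [0.41, -0.574, 0.576, -0.413]
contact_force: [-0.4, 0.4, -0.0]
opening: 1.002
```

```bash
python3 - <<'E'
from plan import *
from meas import *
go((.6237,.3147,.02),-18.7)
measure("m",[],crop={"scene":(120,240,260,420),"top":(105,225,120,260)})
E
```

```text
t 15.07 pos [0.6263 0.3141 0.0234] yawz -18.8 ydown [ 0.005  0.001 -1.   ] q6 0.65 F [-0.4  0.4 -0. ] open 1.002
travel units (tool axes now): [ 0.001  0.011 -0.009] rot units: [-0.008 -0.003 -0.006] | travel in target axes: [ 0.001  0.011 -0.009]
```

View pics/m_scene.png

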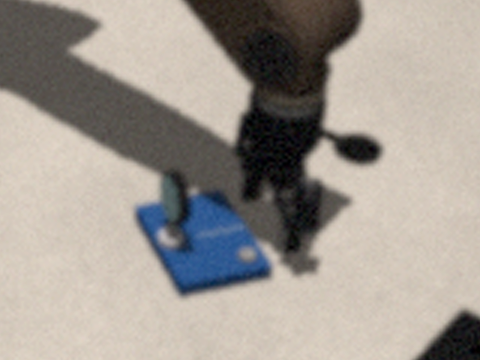

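View pics/m_top.png

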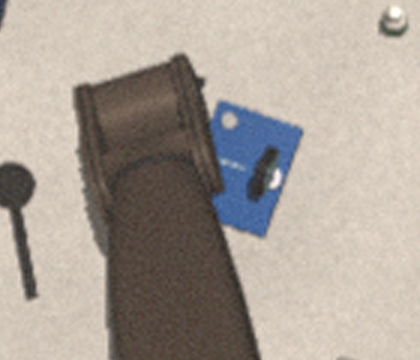

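arm_command --steps '[{"hand":1,"travel":[0.025,0.012,-0.005],"rotation":[0,0,0]},{"hand":1,"travel":[0.025,0,0],"rotation":[0,0,0]},{"hand":1,"travel":[0.02,0,0],"rotation":[0,0,0]},{"hand":1,"travel":[0.04,0,-0.0145],"rotation":[0,-0.15,0]},{"hand":1,"travel":[0.04,0,-0.0145],"rotation":[0,-0.15,0]}]'

```text
time: 15.8
eef_pos: [0.6044, 0.2757, 0.0224]
tcp_rot: [0.451, -0.539, 0.541, -0.462]
contact_force: [0.7, 2.5, -1.7]
opening: 1.001
```

```bash
python3 - <<'E'
from plan import *
from meas import *
go((.6237,.3147,.02),-18.7)
measure("n",[],crop={"scene":(120,240,260,420),"top":(105,225,150,290)})
E
```

```text
t 15.8 pos [0.6044 0.2757 0.0224] yawz -9.59 ydown [ 0.013  0.008 -1.   ] q6 0.44 F [ 0.7  2.5 -1.7] open 1.001
travel units (tool axes now): [-0.139  0.01   0.042] rot units: [-0.02   0.304 -0.021] | travel in target axes: [-0.144  0.008  0.019]
```

View pics/n_scene.png

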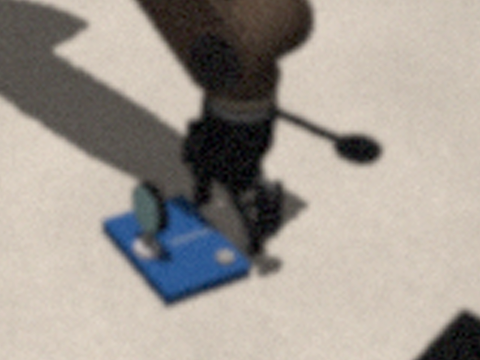

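View pics/n_top.png

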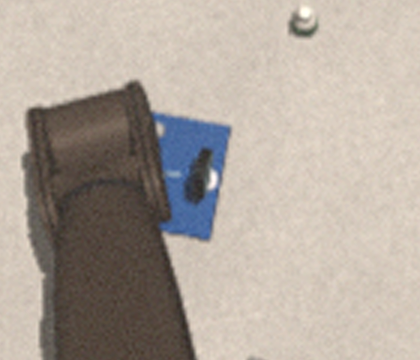

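```bash
sed -i 's/margin=.15,N=41,iters=4)/margin=.15,N=41,iters=4,lo=-.5)/; s/else: P=np.c_\[a\*L/else: P=np.c_[(np.clip(a,None,1)*(.5-lo-margin)+(lo+.5)\/2)*L if lo>-.5 else a*L/' h.py; sed -n 24,36p h.py
cat > stand.py <<'E'
from plan import *
from meas import *
import sys
ST=np.array([.574,-.3144,np.radians(-96.1)])
def look(tag,guess,lo=0.0,full=False,crop=None):
    kw={} if full else dict(sides=(0,2,3),lo=lo)
    o=measure(tag,[("stand",guess,kw)],cams=("top",),crop=crop or {"top":(90,240,150,400)})
    p=o["stand","top"];ax,ay=axes(ST)
    d=(p[:2]-ST[:2]);f=.01
    print("in station frame: x %.4f (goal -0.160) y %.4f (goal 0) dth %.2f"%(d@ax,d@ay,np.degrees(p[2]-ST[2])))
E
python3 - <<'E'
from stand import *
s=ctrl.get_state();h=-9.59-90
u=np.array([np.cos(np.radians(h)),np.sin(np.radians(h))])
g=np.array([.6044,.2757])+u*.061
print(g)
look("o",(*g,np.radians(h)))
E
```

```text
loc=[];nr=[];off=[]
        h=half if it==0 else half*.7
        for s in sides:
            a=np.linspace(-.5+margin/2,.5-margin/2,N)
            if s<2: P=np.c_[np.full(N,(L/2)*(1 if s==0 else -1)),a*W];nn=np.array([1 if s==0 else -1,0.])
            else: P=np.c_[(np.clip(a,None,1)*(.5-lo-margin)+(lo+.5)/2)*L if lo>-.5 else a*L,np.full(N,(W/2)*(1 if s==2 else -1))];nn=np.array([0,1. if s==2 else -1])
            k=np.linspace(-h,h,61)
            for q in P:
                w=(q+k[:,None]*nn)@R.T+[x,y]
                uv=proj(n,np.c_[w,np.full(61,z)])
                v=map_coordinates(g,[uv[:,1],uv[:,0]],order=1)
                dv=np.abs(np.gradient(v));dv[dv<dv.max()*.5]=0
                if v.max()-v.min()<12: continue
[0.5942376  0.21555247]
stand top [0.5917 0.2125] -99.38 rms 0.0012 123
in station frame: x -0.5258 (goal -0.160) y -0.0384 (goal 0) dth -3.28
```

View pics/o_top.png

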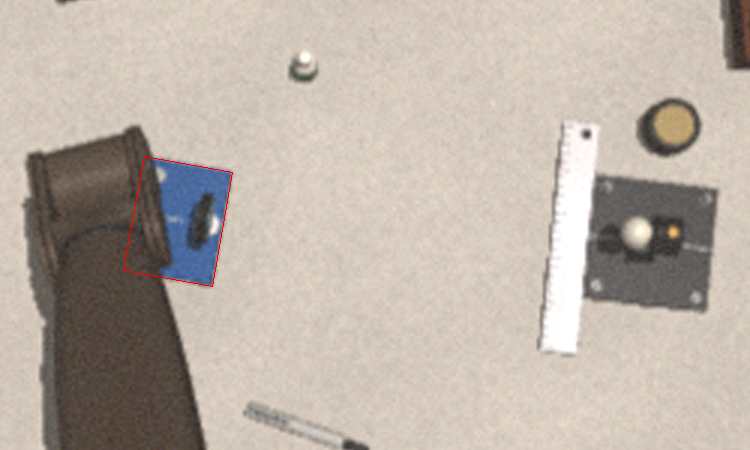

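arm_command --steps '[{"hand":1,"travel":[0.04,0,-0.0145],"rotation":[-0.02,-0.15,0.02]},{"hand":1,"travel":[0.04,0,-0.0145],"rotation":[0,-0.15,0]},{"hand":1,"travel":[0.04,0,-0.0145],"rotation":[0,-0.15,0]},{"hand":1,"travel":[0.04,0,-0.0145],"rotation":[0,-0.14,0]},{"hand":1,"travel":[0.04,0,0],"rotation":[0,0,0]},{"hand":1,"travel":[0.04,0,0],"rotation":[0,0,0]}]'

```text
time: 16.7
eef_pos: [0.589, 0.2084, 0.0231]
tcp_rot: [-0.524, 0.469, -0.46, 0.542]
contact_force: [-0.1, 5.3, 1.8]
opening: 0.997
```

```bash
cat > upd.py <<'E'
from stand import *
from scipy.spatial.transform import Rotation as Ro
tag=sys.argv[1];lo=float(sys.argv[2]) if len(sys.argv)>2 else 0.
s=ctrl.get_state();R=Ro.from_quat(s["tcp_rot"]).as_matrix();yaw=np.degrees(np.arctan2(R[1,2],R[0,2]))
go((*s["eef_pos"][:2],.02),yaw)
h=np.radians(yaw-90);u=np.array([np.cos(h),np.sin(h)])
look(tag,(*(s["eef_pos"][:2]+u*.064),h),lo)
E
python3 upd.py p
```

```text
t 16.7 pos [0.589  0.2084 0.0231] yawz 7.85 ydown [ 0.006  0.028 -1.   ] q6 0.01 F [-0.1  5.3  1.8] open 0.997
travel units (tool axes now): [ 0.    0.01 -0.  ] rot units: [-0.018  0.    -0.051] | travel in target axes: [ 0.    0.01 -0.  ]
stand top [0.5941 0.1495] -81.43 rms 0.0019 123
in station frame: x -0.4634 (goal -0.160) y -0.0293 (goal 0) dth 14.67
```

View pics/p_top.png

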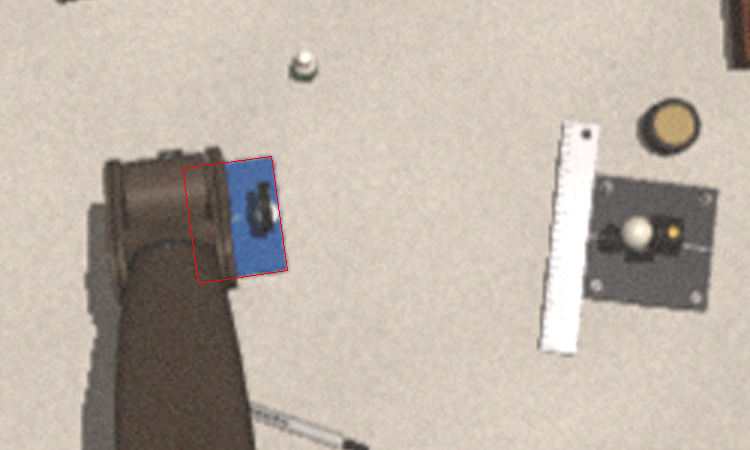

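arm_command --steps '[{"hand":1,"travel":[0.04,0.005,0],"rotation":[-0.018,0,-0.05]},{"hand":1,"travel":[0.05,0,0],"rotation":[0,0,0]},{"hand":1,"travel":[0.05,0,0],"rotation":[0,0,0]},{"hand":1,"travel":[0.05,0,0],"rotation":[0,0,0]},{"hand":1,"travel":[0.05,0,0],"rotation":[0,0,0]}]'

```text
time: 17.38
eef_pos: [0.6005, 0.134, 0.0223]
tcp_rot: [-0.532, 0.465, -0.466, 0.533]
contact_force: [-1.2, 5.0, -0.2]
opening: 1.003
```

```bash
python3 upd.py q
```

```text
t 17.38 pos [0.6005 0.134  0.0223] yawz 7.66 ydown [ 0.001  0.001 -1.   ] q6 -0.08 F [-1.2  5.  -0.2] open 1.003
travel units (tool axes now): [ 0.     0.008 -0.   ] rot units: [-0.003  0.    -0.002] | travel in target axes: [ 0.     0.008 -0.   ]
stand top [0.6054 0.0748] -81.8 rms 0.0018 123
in station frame: x -0.3904 (goal -0.160) y -0.0101 (goal 0) dth 14.30
```

arm_command --steps '[{"hand":1,"travel":[0.04,0,0],"rotation":[0,0,0]},{"hand":1,"travel":[0.035,0,0],"rotation":[0,0,0]},{"hand":1,"travel":[0.04,0,0.015],"rotation":[0,0.16,0]},{"hand":1,"travel":[0.04,0,0.015],"rotation":[0,0.16,0]},{"hand":1,"travel":[0.04,0,0.015],"rotation":[0,0.15,0]},{"hand":1,"travel":[0.03,0,0],"rotation":[0,0,0]}]'

```text
time: 18.18
eef_pos: [0.6187, 0.0621, 0.0223]
tcp_rot: [0.468, -0.529, 0.53, -0.47]
contact_force: [1.4, 4.2, 1.0]
opening: 0.999
```

```bash
python3 upd.py r
```

```text
t 18.18 pos [0.6187 0.0621 0.0223] yawz -6.89 ydown [ 0.003  0.001 -1.   ] q6 0.06 F [1.4 4.2 1. ] open 0.999
travel units (tool axes now): [ 0.     0.008 -0.   ] rot units: [-0.005  0.    -0.002] | travel in target axes: [0.    0.008 0.   ]
stand top [0.6084 0.0031] -96.23 rms 0.0013 123
in station frame: x -0.3194 (goal -0.160) y 0.0005 (goal 0) dth -0.13
```

View pics/r_top.png

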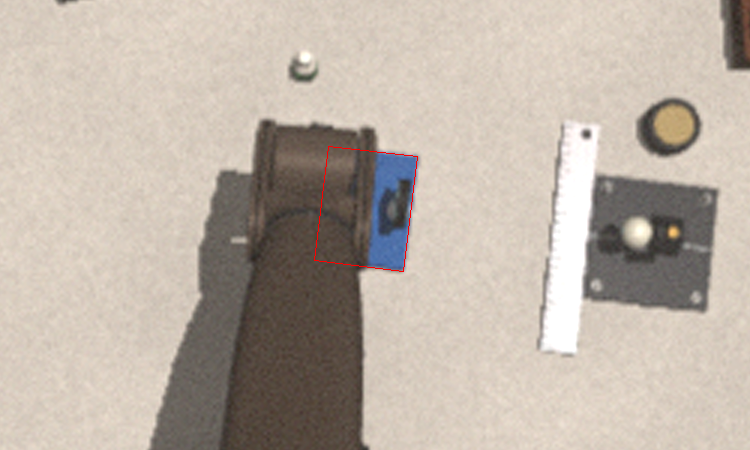

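arm_command --steps '[{"hand":1,"travel":[0.03,0,0],"rotation":[0,-0.02,0]},{"hand":1,"travel":[0.05,0,0],"rotation":[0,0,0]},{"hand":1,"travel":[0.05,0,0],"rotation":[0,0,0]},{"hand":1,"travel":[0.05,0,0],"rotation":[0,0,0]},{"hand":1,"travel":[0.05,0,0],"rotation":[0,0,0]},{"hand":1,"travel":[0.05,0,0],"rotation":[0,0,0]}]'

```text
time: 18.98
eef_pos: [0.6082, -0.0254, 0.0223]
tcp_rot: [0.472, -0.525, 0.526, -0.474]
contact_force: [0.3, 4.2, 1.7]
opening: 0.998
```

```bash
python3 upd.py s 0.1
```

```text
t 18.98 pos [ 0.6082 -0.0254  0.0223] yawz -5.98 ydown [ 0.002  0.001 -1.   ] q6 -0.11 F [0.3 4.2 1.7] open 0.998
travel units (tool axes now): [ 0.     0.008 -0.   ] rot units: [-0.004  0.    -0.002] | travel in target axes: [0.    0.008 0.   ]
stand top [ 0.5992 -0.0855] -96.0 rms 0.0013 123
in station frame: x -0.2303 (goal -0.160) y 0.0007 (goal 0) dth 0.10
```

arm_command --steps '[{"hand":1,"travel":[0.05,0,0],"rotation":[0,0,0]},{"hand":1,"travel":[0.05,0,0],"rotation":[0,0,0]},{"hand":1,"travel":[0.04,0,0],"rotation":[0,0,0]},{"hand":1,"travel":[-0.05,0,0],"rotation":[0,0,0]},{"hand":1,"travel":[-0.15,0,0],"rotation":[0,0,0]},{"hand":1,"travel":[-0.2,0,0],"rotation":[0,0,0]},{"hand":1,"travel":[-0.1,0,0],"rotation":[0,0,0]},{"hand":1,"travel":[0,0,0],"rotation":[0,0,0]}]'

```text
time: 20.02
eef_pos: [0.6194, 0.0805, 0.0215]
tcp_rot: [0.474, -0.523, 0.528, -0.472]
contact_force: [-0.4, -0.1, -0.4]
opening: 1.0
```

```bash
python3 - <<'E'
from stand import *
s=ctrl.get_state();print(s["eef_pos"])
g=ST[:2]-axes(ST)[0]*.187
R=np.radians
o=measure("t",[("station",ST,{}),("edge",(.5803,-.2271,R(-96)),dict(sides=(1,2,3))),("stand",(*g,ST[2]),{})],crop={"top":(90,240,200,420),"scene":(150,320,110,350)})
a=o["station","top"];ax,ay=axes(ST)
for k in("edge","stand"):
    p=o[k,"top"];d=p[:2]-ST[:2];print(k,(d@ax).round(4),(d@ay).round(4),np.degrees(p[2]-ST[2]).round(2))
E
```

```text
[0.61937868 0.08046528 0.02154613]
station top [ 0.5738 -0.3163] -96.01 rms 0.0009 164
station scene [ 0.5823 -0.3178] -96.63 rms 0.002 158
edge top [ 0.5803 -0.2271] -96.0 rms 0.0023 123
edge scene [ 0.5844 -0.2329] -95.93 rms 0.0009 60
stand top [ 0.5938 -0.131 ] -95.91 rms 0.0022 164
stand scene [ 0.6048 -0.1363] -96.25 rms 0.0032 159
edge -0.0874 -0.0031 0.1
stand -0.1845 0.0002 0.19
```

View pics/t_top.png

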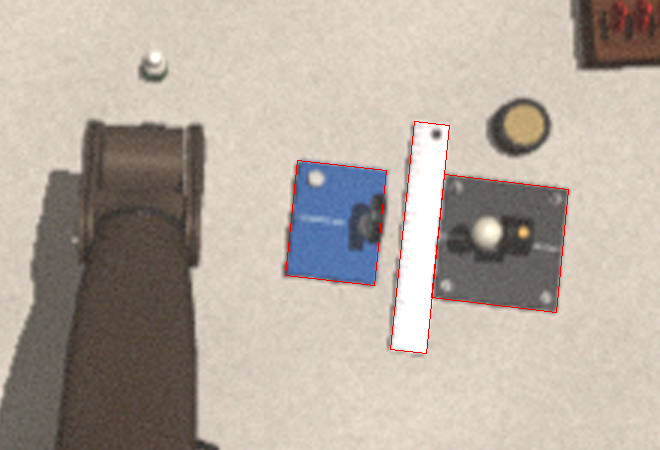

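View pics/t_scene.png

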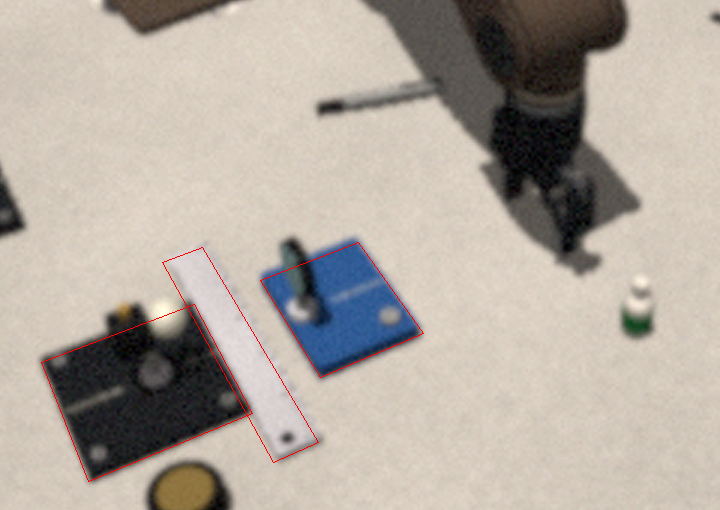

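```bash
cat > lines.py <<'E'
from stand import *
def line(n,img,pose,z,x0,x1,half=.008):
    g=img.astype(float).sum(2)/3;ax,ay=axes(pose);k=np.linspace(-half,half,65);r=[];X=[]
    for x in np.linspace(x0,x1,25):
        w=pose[:2]+x*ax+k[:,None]*ay;uv=proj(n,np.c_[w,np.full(65,z)])
        v=map_coordinates(g,[uv[:,1],uv[:,0]],order=1);v=v-np.median(v);v[v<v.max()*.4]=0
        X.append(x);r.append((v*k).sum()/v.sum())
    X,r=np.array(X),np.array(r);return np.median(r),np.std(r),np.degrees(np.polyfit(X,r,1)[0])
def check(tag,sp):
  for n in("top","scene"):
    im=np.load(f"{tag}_{n}.npy")
    print(n,"plate back line y off:",np.round(line(n,im,ST,.012,.032,.060),4),"front:",np.round(line(n,im,ST,.012,-.062,-.050),4),"stand:",np.round(line(n,im,sp,.018,-.042,-.008),4))
E
python3 - <<'E'
from lines import *
# stand pose expressed with station heading, on the centre line, so offsets compare directly
check("t",np.r_[ST[:2]-axes(ST)[0]*.185,ST[2]])
E
```

```text
top plate back line y off: [1.3000e-03 3.4000e-03 3.1159e+00] front: [ 6.000e-04  3.000e-04 -6.208e-01] stand: [1.800e-03 3.000e-04 4.377e-01]
scene plate back line y off: [9.000e-04 2.000e-04 3.809e-01] front: [ 1.5000e-03  4.0000e-04 -1.7377e+00] stand: [ 8.000e-04  4.000e-04 -5.676e-01]
```

```bash
python3 - <<'E'
from stand import *
p=ST[:2]-axes(ST)[0]*.265; print(p)
go((*p,.021),-6.1)
E
```

```text
[ 0.60215998 -0.05090044]
t 20.12 pos [0.6193 0.0784 0.0215] yawz -6.14 ydown [ 0.001 -0.007 -1.   ] q6 0.08 F [ 0.5 -0.2 -0.3] open 1.001
travel units (tool axes now): [ 0.435  0.004 -0.011] rot units: [-0.003 -0.001  0.013] | travel in target axes: [ 0.435  0.002 -0.011]
```

arm_command --steps '[{"hand":1,"travel":[0.15,0,-0.011],"rotation":[0,0,0.013]},{"hand":1,"travel":[0.15,0,0],"rotation":[0,0,0]},{"hand":1,"travel":[0.13,0,0],"rotation":[0,0,0]},{"hand":1,"travel":[0,0,0],"rotation":[0,0,0]}]'

```text
time: 20.62
eef_pos: [0.6012, -0.0575, 0.0219]
tcp_rot: [0.472, -0.525, 0.528, -0.472]
contact_force: [-0.1, 0.1, 1.1]
opening: 1.0
```

```bash
python3 - <<'E'
from stand import *
p=ST[:2]-axes(ST)[0]*.25
go((*p,.021),-6.1)
E
```

```text
t 20.62 pos [ 0.6012 -0.0575  0.0219] yawz -6.28 ydown [ 0.002 -0.003 -1.   ] q6 -0.15 F [-0.1  0.1  1.1] open 1.0
travel units (tool axes now): [0.028 0.003 0.001] rot units: [-0.004 -0.006  0.005] | travel in target axes: [0.028 0.003 0.001]
```

arm_command --steps '[{"hand":1,"travel":[0.02,0,0],"rotation":[0,-0.006,0.005]},{"hand":1,"travel":[0.02,0,0],"rotation":[0,0,0]},{"hand":1,"travel":[0.02,0,0],"rotation":[0,0,0]},{"hand":1,"travel":[0.02,0,0],"rotation":[0,0,0]},{"hand":1,"travel":[0.01,0,0],"rotation":[0,0,0]}]'

```text
time: 21.25
eef_pos: [0.5979, -0.0824, 0.0218]
tcp_rot: [-0.471, 0.527, -0.525, 0.474]
contact_force: [1.2, 4.5, 2.0]
opening: 0.997
```

arm_command --steps '[{"hand":1,"travel":[0.008,0,0],"rotation":[0,0,0]}]'

```text
time: 21.38
eef_pos: [0.5977, -0.0843, 0.0218]
tcp_rot: [-0.471, 0.527, -0.525, 0.474]
contact_force: [0.8, 5.0, 0.9]
opening: 1.004
```

arm_command --steps '[{"hand":1,"travel":[0.008,0,0],"rotation":[0,0,0]}]'

```text
time: 21.5
eef_pos: [0.5975, -0.0865, 0.0218]
tcp_rot: [-0.471, 0.527, -0.525, 0.475]
contact_force: [0.1, 4.9, 1.1]
opening: 0.998
```

arm_command --steps '[{"hand":1,"travel":[0.007,0,0],"rotation":[0,0,0]},{"hand":1,"travel":[0.007,0,0],"rotation":[0,0,0]}]'

```text
time: 21.75
eef_pos: [0.597, -0.0907, 0.0218]
tcp_rot: [-0.471, 0.527, -0.525, 0.475]
contact_force: [0.4, 5.9, 1.8]
opening: 1.003
```

arm_command --steps '[{"hand":1,"travel":[0.006,0,0],"rotation":[0,0,0]}]'

```text
time: 21.88
eef_pos: [0.5968, -0.0926, 0.0218]
tcp_rot: [-0.471, 0.527, -0.525, 0.475]
contact_force: [1.0, 4.5, 1.2]
opening: 0.998
```

arm_command --steps '[{"hand":1,"travel":[0.006,0,0],"rotation":[0,0,0]}]'

```text
time: 22.0
eef_pos: [0.5966, -0.0946, 0.0218]
tcp_rot: [-0.471, 0.527, -0.525, 0.475]
contact_force: [-0.0, 5.3, 1.2]
opening: 0.996
```

```bash
python3 upd.py u 0.1; python3 -c "
from meas import *
measure('u2',[],cams=('scene',),crop={'scene':(180,320,110,310)})"
```

```text
t 22.0 pos [ 0.5966 -0.0946  0.0218] yawz -6.05 ydown [ 0.002  0.006 -1.   ] q6 -0.23 F [-0.   5.3  1.2] open 0.996
travel units (tool axes now): [ 0.     0.006 -0.   ] rot units: [-0.002  0.    -0.011] | travel in target axes: [0.    0.006 0.   ]
stand top [ 0.5921 -0.1577] -96.16 rms 0.0022 123
in station frame: x -0.1577 (goal -0.160) y 0.0014 (goal 0) dth -0.06
```

View pics/u2_scene.png

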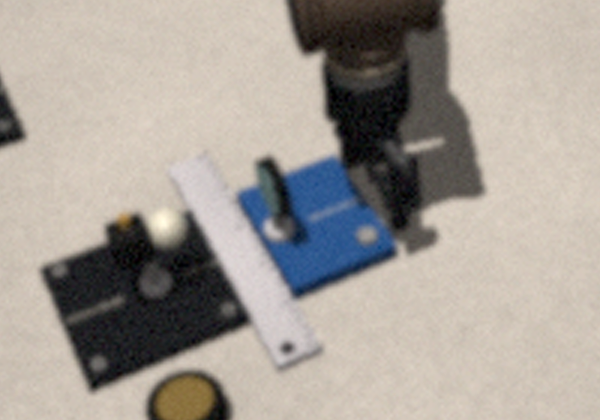

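arm_command --steps '[{"hand":1,"travel":[0.005,0,0],"rotation":[0,0,0]}]'

```text
time: 22.22
eef_pos: [0.5964, -0.0963, 0.0218]
tcp_rot: [-0.471, 0.527, -0.525, 0.475]
contact_force: [0.2, 5.2, 1.4]
opening: 0.999
```

arm_command --steps '[{"hand":1,"travel":[0.005,0,0],"rotation":[0,0,0]}]'

```text
time: 22.35
eef_pos: [0.5963, -0.0968, 0.0218]
tcp_rot: [-0.47, 0.527, -0.524, 0.475]
contact_force: [1.5, 10.4, 1.9]
opening: 1.003
```

arm_command --steps '[{"hand":1,"travel":[0.006,0,0],"rotation":[0,0,0]}]'

```text
time: 22.48
eef_pos: [0.5964, -0.0969, 0.0218]
tcp_rot: [-0.469, 0.528, -0.524, 0.476]
contact_force: [2.4, 12.7, 2.2]
opening: 1.001
```

arm_command --steps '[{"hand":1,"travel":[0.006,0,0],"rotation":[0,0,0]}]'

```text
time: 22.6
eef_pos: [0.5964, -0.0969, 0.0219]
tcp_rot: [-0.469, 0.529, -0.523, 0.476]
contact_force: [0.9, 11.1, 2.3]
opening: 0.997
```

arm_command --steps '[{"hand":1,"travel":[-0.02,0,0],"rotation":[0,0,0]},{"hand":1,"travel":[-0.08,0,0],"rotation":[0,0,0]},{"hand":1,"travel":[-0.2,0,0],"rotation":[0,0,0]},{"hand":1,"travel":[-0.2,-0.1,0],"rotation":[0,0,0]},{"hand":1,"travel":[-0.2,-0.2,0],"rotation":[0,0,0]},{"hand":1,"travel":[-0.2,-0.2,0],"rotation":[0,0,0]},{"hand":1,"travel":[0,0,0],"rotation":[0,0,0]}]'

```text
time: 23.48
eef_pos: [0.6241, 0.1366, 0.1457]
tcp_rot: [0.471, -0.525, 0.528, -0.474]
contact_force: [-0.4, -0.0, 0.7]
opening: 0.996
```

```bash
python3 - <<'E'
from lines import *
R=np.radians
g=ST[:2]-axes(ST)[0]*.158
o=measure("w",[("station",ST,{}),("edge",(.5803,-.2271,R(-96)),dict(sides=(2,3))),("stand",(*g,ST[2]),dict(sides=(1,2,3)))],crop={"top":(100,230,240,420),"scene":(180,320,110,310)})
ax,ay=axes(ST)
for n in("top","scene"):
  S=o["station",n];ax,ay=axes(S)
  for k in("edge","stand"):
    p=o[k,n];d=p[:2]-S[:2];print(n,k,(d@ax).round(4),(d@ay).round(4),np.degrees(p[2]-S[2]).round(2))
check("w",np.r_[ST[:2]-axes(ST)[0]*.16,ST[2]])
E
```

```text
station top [ 0.5738 -0.3163] -96.02 rms 0.0009 164
station scene [ 0.5821 -0.3178] -96.58 rms 0.002 155
edge top [ 0.5789 -0.2267] -95.26 rms 0.002 51
edge scene [ 0.5847 -0.2277] -92.4 rms 0.0006 40
stand top [ 0.5912 -0.1533] -95.76 rms 0.0012 123
stand scene [ 0.6035 -0.1597] -95.51 rms 0.0034 115
top edge -0.0896 -0.0043 0.76
top stand -0.1639 0.0002 0.26
scene edge -0.0898 -0.0078 4.18
scene stand -0.1595 0.0031 1.07
top plate back line y off: [1.4000e-03 2.8000e-03 5.1923e+00] front: [ 6.0000e-04  5.0000e-04 -1.1556e+00] stand: [1.90e-03 7.00e-04 7.15e-01]
scene plate back line y off: [0.0012 0.0003 0.1542] front: [2.3000e-03 4.0000e-04 2.8539e+00] stand: [0.0012 0.0006 0.3071]
```

View pics/w_top.png

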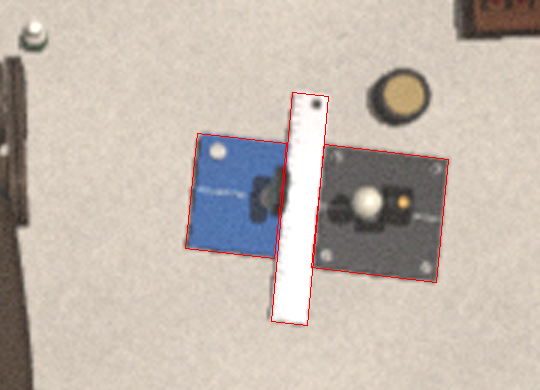

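View pics/w_scene.png

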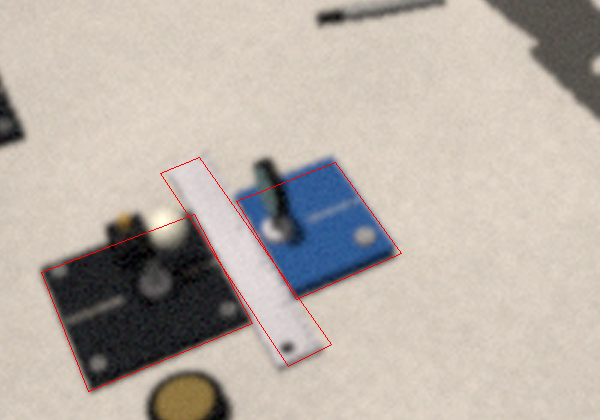

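```bash
python3 - <<'E'
import numpy as np,cv2
a=np.load("w_top.npy")[140:190,318:352];b=np.load("w_scene.npy")[228:290,165:225]
A=cv2.resize(a,None,fx=11,fy=11,interpolation=cv2.INTER_NEAREST);B=cv2.resize(b,None,fx=9,fy=9,interpolation=cv2.INTER_NEAREST)
h=550;A=A[:h];B=B[:h]
cv2.imwrite("pics/zoom.png",cv2.convertScaleAbs(np.hstack([A,B[:, :420]]),alpha=1.5))
E
```

```text
(no output)
```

View pics/zoom.png

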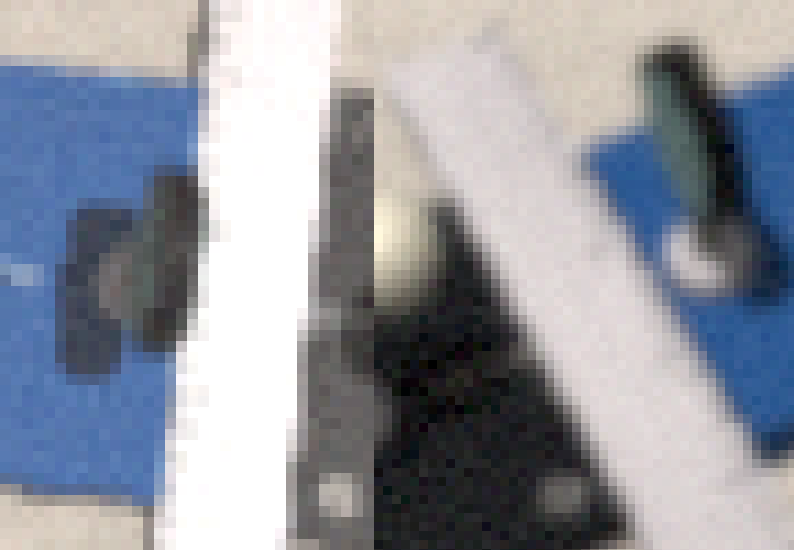

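The zoom shows blue meeting white with no strip of desk along the whole front of the stand, and white meeting the plate the same way. The gripper is clear, so I'll hand in.

```bash
python3 - <<'E'
from plant import ctrl
s=ctrl.get_state();print(s["time"],s["contact_force"],s["eef_pos"]);print(ctrl.sign_off())
E
```

```text
23.575 [-0.7466258  -0.48279396 -0.13793998] [0.6210744  0.13412641 0.14050227]
the job is handed in; nothing more can be done
None
```

The job is done and handed in at 23.6 s. The straightedge is flush against the left-hand station's plate and runs past both corners. The lens stand is flush against the straightedge, with the lens centred in front of the eye.

**How:** I gripped the straightedge at its middle, turned it parallel to the plate, set it down and pushed it home with the closed fingers. I then pushed the stand from its back edge with the open fingers, turning it into line on the way, and drove it straight until it stopped against the straightedge. The pushing force rose from 5 N to about 12 N there and the tool stopped moving forward. I then backed the gripper off, so it was touching nothing.

**Last checks:**
- **Straightedge:** its centre was 89.3 mm from the plate centre (90 is ideal) and its angle was within about 0.1°, both taken before the stand was pushed up. It sits about 3–4 mm off centre along the edge, well within its 60 mm overhang at each end.
- **Stand:** the centre lines of the stand and the plate agree to about 1 mm in both cameras. The angle was within about 0.3° in the top view. In the last zoomed pictures no gap showed along either contact.

**Where checks disagreed:** the scene camera's edge fits were a few millimetres and a degree or more off the top camera's. The last straightedge fits, made from its ends only, were unreliable in angle (0.8° and 4.2° off). The stand fits also scattered by about 4 mm along the pushing direction. For flushness I therefore relied on the contact force and the pictures. I did not re-measure the other objects; nothing was seen to touch them.

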